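# Load the punch rack and bar it

### The job

Lift the retaining bar off the punch rack and lay it down on the leather pad. Then stand every loose hand punch in the rack, steel end down, one to a socket, upright and fully home; when all are in, lay the bar back across the two posts, flat between their lips and centred, to hold the punches in. Leave the other things on the bench as they are.

Things in the scene. Friction and masses are not known exactly. Their poses are not given: they have to be found in the camera images.
- punch0: Hand punch, 135 mm long, 160 g: squared wooden handle 34 x 34 x 85 mm, then a round steel shank 16 mm thick, 50 mm long, last 12 mm tapering to 8. Origin: middle of the handle, on its axis. x axis runs along it from steel tip to wooden butt: butt x = +42.5 mm, shoulder -42.5, tip -92.5. Starts lying on a handle face, butt roughly towards the robot. 3 or 4 of the 4 alike are there; absent: None.
- punch1: Hand punch, 135 mm long, 160 g: squared wooden handle 34 x 34 x 85 mm, then a round steel shank 16 mm thick, 50 mm long, last 12 mm tapering to 8. Origin: middle of the handle, on its axis. x axis runs along it from steel tip to wooden butt: butt x = +42.5 mm, shoulder -42.5, tip -92.5. Starts lying on a handle face, butt roughly towards the robot. 3 or 4 of the 4 alike are there; absent: None.
- punch2: Hand punch, 135 mm long, 160 g: squared wooden handle 34 x 34 x 85 mm, then a round steel shank 16 mm thick, 50 mm long, last 12 mm tapering to 8. Origin: middle of the handle, on its axis. x axis runs along it from steel tip to wooden butt: butt x = +42.5 mm, shoulder -42.5, tip -92.5. Starts lying on a handle face, butt roughly towards the robot. 3 or 4 of the 4 alike are there; absent: None.
- punch3: Hand punch, 135 mm long, 160 g: squared wooden handle 34 x 34 x 85 mm, then a round steel shank 16 mm thick, 50 mm long, last 12 mm tapering to 8. Origin: middle of the handle, on its axis. x axis runs along it from steel tip to wooden butt: butt x = +42.5 mm, shoulder -42.5, tip -92.5. Starts lying on a handle face, butt roughly towards the robot. 3 or 4 of the 4 alike are there; absent: None.
- rack: Fixed dark wooden block 60 (x) x 320 (y) x 70 mm high, origin centre of underside, x away from the robot. Four sockets in a row in its top. 150 mm either side of the middle along y stand steel posts (56 mm in x, 16 in y), flat tops 163 mm above the bench; on each, two flared lips 36 mm apart in x at the foot, rising to 182 mm. A seated punch's butt is at 155 mm.
- socket0 (a point): Centre of the mouth of rack socket 0, in the rack's top face 70 mm above the bench; the sockets are 64 mm apart along the rack's y. Square hole 25 x 25 mm, 62 mm deep, so a shank enters with 4.5 mm to spare each side and the handle's shoulder rests on the rim.
- socket1 (a point): Centre of the mouth of rack socket 1, in the rack's top face 70 mm above the bench; the sockets are 64 mm apart along the rack's y. Square hole 25 x 25 mm, 62 mm deep, so a shank enters with 4.5 mm to spare each side and the handle's shoulder rests on the rim.
- socket2 (a point): Centre of the mouth of rack socket 2, in the rack's top face 70 mm above the bench; the sockets are 64 mm apart along the rack's y. Square hole 25 x 25 mm, 62 mm deep, so a shank enters with 4.5 mm to spare each side and the handle's shoulder rests on the rim.
- socket3 (a point): Centre of the mouth of rack socket 3, in the rack's top face 70 mm above the bench; the sockets are 64 mm apart along the rack's y. Square hole 25 x 25 mm, 62 mm deep, so a shank enters with 4.5 mm to spare each side and the handle's shoulder rests on the rim.
- bar: Plain straight aluminium retaining bar, 22 mm wide (x), 334 mm long (y), 24 mm high (z), about 250 g. Origin: centre of its underside. It starts lying across the tops of the two rack posts, between their lips, over the sockets.
- pad: Fixed brown leather pad lying on the bench to the right of the rack, 360 mm (x) x 100 mm (y) x 4 mm thick, origin at the centre of its underside. Empty at the start.
- spool: Grey thread spool standing on end, 38 mm across, 44 mm high; bystander. Origin: centre of its foot.
- mallet: Hammer lying on the bench left of the punches; bystander. Origin: on its underside.
- gluepot: Lidded jar 70 mm across, 90 mm high, beyond the rack; bystander. Origin: centre of its foot.
- dieblock: Dark steel block 70 x 100 x 45 mm beyond the rack; bystander. Origin: centre of its underside.
- weight: Steel disc weight 70 mm across, 50 mm high, left of the rack; bystander. Origin: centre of its foot.
- tin: Flat grey tin 90 x 120 x 35 mm beyond the rack; bystander. Origin: centre of its underside.
There are look-alikes about, which are no part of the job. Leave any red look-alike of the punch3 alone.

How it is judged:
On the way, in this order (a step that is already met when the one before it is completed fails the run):
1. the bar lies on the leather pad, released (x of bar in the frame of pad between -0.12 and 0.12 m and y of bar in the frame of pad between -0.05 and 0.05 m and height (world z) of bar below 0.034 m and linear speed of bar below 0.05 m/s and contact force between the fingers and bar below 0.2 N), for 0.2 s.
2. every punch present stands fully home in a socket ((horizontal distance between punch0 and socket0 below 0.012 m or horizontal distance between punch0 and socket1 below 0.012 m or horizontal distance between punch0 and socket2 below 0.012 m or horizontal distance between punch0 and socket3 below 0.012 m) and z of punch0 in the frame of rack between 0.107 and 0.119 m and angle between each of punch0, punch1, punch2, punch3's own x axis and vertical below 0.12 rad and (horizontal distance between punch1 and socket0 below 0.012 m or horizontal distance between punch1 and socket1 below 0.012 m or horizontal distance between punch1 and socket2 below 0.012 m or horizontal distance between punch1 and socket3 below 0.012 m) and z of punch1 in the frame of rack between 0.107 and 0.119 m and (horizontal distance between punch2 and socket0 below 0.012 m or horizontal distance between punch2 and socket1 below 0.012 m or horizontal distance between punch2 and socket2 below 0.012 m or horizontal distance between punch2 and socket3 below 0.012 m) and z of punch2 in the frame of rack between 0.107 and 0.119 m and (horizontal distance between punch3 and socket0 below 0.012 m or horizontal distance between punch3 and socket1 below 0.012 m or horizontal distance between punch3 and socket2 below 0.012 m or horizontal distance between punch3 and socket3 below 0.012 m) and z of punch3 in the frame of rack between 0.107 and 0.119 m), for 0.2 s.
At the end, for the whole second after the job is handed in: Every punch present stands steel end down in a rack socket, its shoulder on the rim (within about 6 mm) and within 0.12 rad of upright; the bar rests on both post tops between the lips, centred along the rack within 16 mm, released and at rest (all of step 2 and x of bar in the frame of rack between -0.014 and 0.014 m and y of bar in the frame of rack between -0.016 and 0.016 m and z of bar in the frame of rack between 0.158 and 0.168 m and angle between the y axis of bar and the y axis of rack, either way round below 0.1 rad and linear speed of bar below 0.02 m/s); the robot touches nothing.
It fails at once if another thing on the bench (spool, hammer, jar, block, weight, tin) is shifted by more than 40 mm (distance of any of spool, mallet, gluepot, dieblock, weight, tin from where it was at the start of the episode above 0.04 m).
Of punch0, punch1, punch2, punch3 only 3 to 4 are there at a start; the rules pass over those that are not, and their reading is None.
At some moment in a run one of punch0, punch1, punch2, punch3 may be knocked a few centimetres aside while the robot is not near it.
It also fails if it takes over 210 s, if anything falls off the work surface, if the arm or the gripper's body presses on something with over 40 N, if the wrist force passes 120 N, or if a joint passes its speed limit or range.

### The arm

A 6-joint arm with a two-finger parallel gripper is mounted at the origin on the work surface. World frame = base frame: x ahead of the robot, y to its left, z up, the work surface at z = 0. Lengths are in m, angles in rad, forces in N, time in s.
With the tool pointing down it reaches from about 0.15 to 0.775 m from the base axis. Payload 6.1 kg.
Tool frame: the origin (TCP) lies at the very end of the fingers, on their centre line; the grasp point (between the pads) lies 19 mm behind it; z points along the fingers, y is the line along which they close (so a half turn about z gives the same grasp; the last joint's range is limited). The gripper opens to 85 mm and grips with 20 to 120 N. Pads are 22 mm wide; open, the fingers measure 114 mm over their backs; the gripper's body (76 mm by 85 mm) begins 54 mm behind the grasp point. The pads swing forward as they close: fully open they stand 13 mm farther back than shut.
Start: joints at [1.214, 0.126, -0.04, 1.405, 0, 1.571], TCP at [0.183, 0.492, 0.231] pointing down, gripper open.
Joint ranges: [-2.72, 2.72], [-0.95, 1.95], [-1.27, 1.35], [-1.78, 2.02], [-1.46, 1.47], [-3.14, 3.14]. Speed limits (rad/s): [2.39, 2.39, 3.01, 3.14, 3.14, 3.14].

### API

Orientations are given as a rotation vector (axis times angle).
In Python, from station import ctrl gives the robot as it stands.
- The arm moves only by the tool apply_moves, never from a script. Its arguments are lists of equal length, an entry for each row: "offset": the shift along the world's x, y, z in cm, a list of three; "angular": the turn, a rotation vector about the world's x, y, z in rad, a list of three; "grip": the finger opening in cm, from 0 to 8.54. A call has 1 to 8 rows; each row is the pose to reach, as a shift and turn from the pose commanded when the call began; what a row does not reach only later rows make up. A row lasts 1/10 s, in which the tool goes at most 50 mm and 8.59 degrees, less where a joint would pass 70% of its speed; a pose out of reach is approached as far as the arm can. A call with a gripper value outside its range is refused whole. The fingers move at their own pace and stop on an object; "squeeze" is the grip in N (left out, the last holds). Time passes only in rows, so rows that repeat a pose let the fingers close. It gives the time, the measured TCP pose, the force, the opening and the grip force at its end, in the units of the state.
- ctrl.get_state(): the state, without advancing time (a new reading comes with each control period).
- ctrl.grab_frame(name): name is "scene" or "top"; returns the picture (480x640x3 uint8, red, green, blue); there is no depth.
- ctrl.get_calibration(name): a dict with "camera_matrix" (3x3 intrinsics, pixels), "D" ([k1, k2, p1, p2, k3] as OpenCV has them; the pictures are not rectified), "view" (4x4, takes a point from world to camera coordinates). Camera axes: x right, y down, z forward; pixel columns grow to the right and rows downward; lengths in m; the calibration is good to about 2 mm. A picture is of the moment at which its call begins. get_calibration takes no time and is no camera call.
- ctrl.hand_in(): hands the job in; it is judged then, once.
Trained networks look in the newest picture that a camera, given by its name, has taken for a name from the list of things; names that differ only in an ending like _2 or _b are one class to them, and where a whole thing is asked for, a point or a joint stands for the part that bears it (a point fixed in the world has none). Each returns a list of dicts, best first, with "score" (0 to 1); they miss things now and then, are a little off and sometimes report something else, mostly with a low value. They report only what shows in the picture. A call takes as long as a camera call. They do not tell look-alikes from the thing itself.
- ctrl.find_in(camera, name): "uv" ([column, row] in pixels, amid what is visible of it).
- ctrl.regions_of(camera, name): "region" (480x640 bool, what is visible of it) and "uv" ([column, row] in pixels, amid what is visible of it).
The state is a dict: "t": time; "joints": joint angles; "qd": joint speeds; "joint_torque": joint torques, N m; "ee_pos": TCP position; "orientation": TCP orientation; "contact_force": force on the tool from outside, world axes, zero at the start; "moment": the same for the moment, N m; "gripper_width": finger opening in m; "grip_force": force on a finger pad.
Only numpy, scipy, OpenCV 4.12 (cv2) and the standard library are available. Lean on these libraries where they do the work, as an engineer would, in place of code of your own. Each camera call takes 0.05 s, during which the arm holds its last target. There are 200 camera calls.

## Working session

There is one attempt and no reset: what is moved stays moved. The work goes in short steps, Python scripts to look and compute and a tool call to move; the robot and the scene stay as the last step left them, time stands still between calls to the robot, and variables do not carry over. Pictures are saved under pics/ and viewed, at most 16 in all, crops included, and the job is handed in when it is done.

Besides the shell and the picture viewer there is one more tool, called after "Request:" as a command line: name --argument value ..., lists and objects as JSON in quotes. apply_moves: Moves the arm, as the interface text tells. Its arguments: {"type":"object","properties":{"offset":{"type":"array","items":{"type":"array","items":{"type":"number"}}},"angular":{"type":"array","items":{"type":"array","items":{"type":"number"}}},"grip":{"type":"array","items":{"type":"number"}},"squeeze":{"type":"number"}},"required":["offset","angular","grip"]}

```bash
mkdir -p pics; ls
cat > h.py <<'E'
import numpy as np,cv2
from station import ctrl
def cal(n):
    c=ctrl.get_calibration(n); return np.array(c["camera_matrix"]),np.array(c["D"],float),np.array(c["view"])
def ray(n,uv):
    K,D,V=cal(n); p=cv2.undistortPoints(np.array([[uv]],float),K,D)[0,0]
    R,t=V[:3,:3],V[:3,3]; return -R.T@t, R.T@np.array([p[0],p[1],1])
def atz(n,uv,z):
    o,d=ray(n,uv); return o+d*(z-o[2])/d[2]
def tri(uva,uvb,a="scene",b="top"):
    o1,d1=ray(a,uva);o2,d2=ray(b,uvb);d1/=np.linalg.norm(d1);d2/=np.linalg.norm(d2)
    A=np.c_[d1,-d2];s=np.linalg.lstsq(A,o2-o1,rcond=None)[0]
    p,q=o1+s[0]*d1,o2+s[1]*d2; return (p+q)/2,np.linalg.norm(p-q)
def proj(n,P):
    K,D,V=cal(n); return cv2.projectPoints(np.array(P,float).reshape(-1,3),cv2.Rodrigues(V[:3,:3])[0],V[:3,3],K,D)[0][:,0]
def snap(n,f):
    im=ctrl.grab_frame(n); cv2.imwrite("pics/"+f,im[:,:,::-1]); return im
E
python3 - <<'E'
from h import *
np.set_printoptions(precision=3,suppress=True)
for n in("scene","top"):
    snap(n,n+"0.png"); K,D,V=cal(n); print(n,K[0,0],D,-V[:3,:3].T@V[:3,3],V[2,:3])
    for k in("punch0","rack","bar","pad","spool","mallet","weight"):
        print(n,k,[(np.round(d["uv"],1),round(d["score"],2)) for d in ctrl.find_in(n,k)])
s=ctrl.get_state();print(s)
E
```

```text
pics
scene 606.0578601307266 [-0.047  0.     0.     0.     0.   ] [1.002 0.718 1.08 ] [-0.35  -0.57  -0.744]
scene punch0 [(array([360.2, 191.2]), 0.96), (array([336.3, 253.9]), 0.95), (array([311.2, 221.4]), 0.75), (array([363.5, 288.5]), 0.65), (array([269.9, 294.3]), 0.3), (array([472.4, 402.3]), 0.21)]
scene rack [(array([268.8, 296. ]), 0.58)]
scene bar [(array([273.1, 256.1]), 0.91), (array([472. , 402.1]), 0.24)]
scene pad [(array([273.1, 175.1]), 0.87), (array([273.8, 295.3]), 0.36)]
scene spool [(array([427.1, 305.5]), 0.84)]
scene mallet [(array([473.6, 402.6]), 0.69)]
scene weight [(array([341.4, 401.8]), 0.61)]
top 527.0557506642049 [-0.101  0.     0.     0.     0.   ] [0.419 0.011 1.445] [ 0.117 -0.004 -0.993]
top punch0 [(array([389.1, 278.7]), 0.91), (array([345.9, 283.3]), 0.88), (array([300.1, 280.9]), 0.74), (array([401.9, 341.2]), 0.61), (array([328.3, 210.4]), 0.47)]
top rack [(array([330.2, 215.4]), 0.56)]
top bar [(array([332.2, 200.1]), 0.68)]
top pad [(array([461.2, 286.7]), 0.8)]
top spool [(array([263.1, 311.8]), 0.65), (array([299.2, 282.4]), 0.49), (array([328.9, 213.6]), 0.39)]
top mallet [(array([180.8, 300.7]), 0.66)]
top weight [(array([222.9, 211.2]), 0.7)]
{'t': 0.8, 'joints': array([ 1.214,  0.126, -0.04 ,  1.405,  0.   ,  1.571]), 'qd': array([ 0.001,  0.001, -0.001,  0.001,  0.001,  0.001]), 'joint_torque': array([ -0.003, -43.564,  35.307,   0.001,  -0.   ,   0.   ]), 'ee_pos': array([0.183, 0.492, 0.231]), 'orientation': array([-0.557, -3.092, -0.   ]), 'contact_force': array([ 0.301,  0.216, -0.404]), 'moment': array([-0.025,  0.031,  0.003]), 'grip_force': 0.0, 'gripper_width': 0.08527603435836463}
```

View pics/scene0.png

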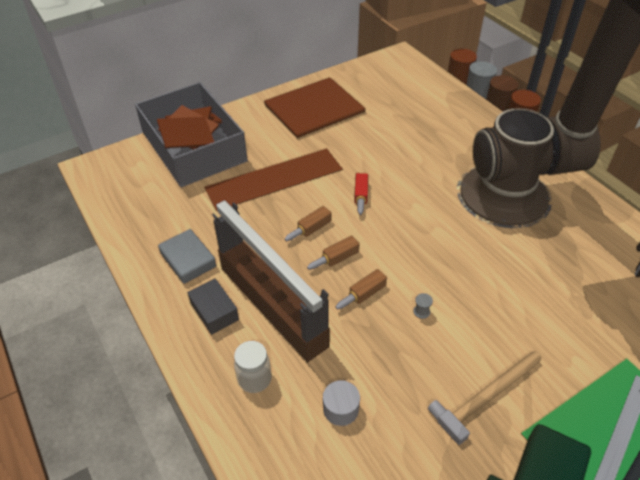

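View pics/top0.png

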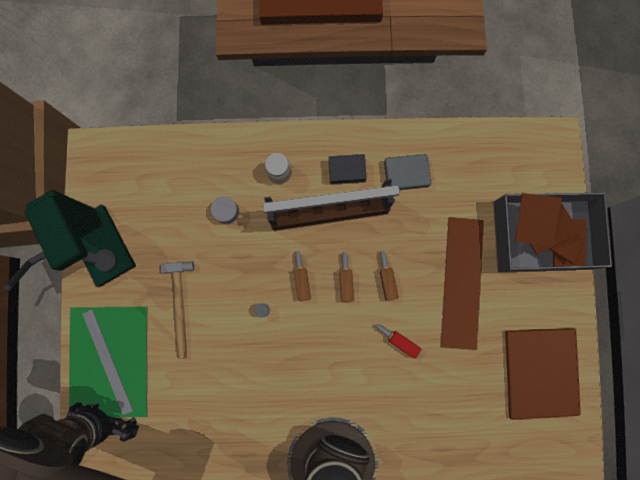

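The three wooden punches are at top-view pixels (301,281), (346,283) and (389,279). The red look-alike is at (400,342), the bar on the rack at (332,200) and the pad at (461,285). Next I'll fit models to the silhouettes in both views.

```bash
cat >> h.py <<'E'
from scipy.optimize import minimize
def box(x0,x1,y0,y1,z0,z1): return np.array([[x,y,z] for x in(x0,x1) for y in(y0,y1) for z in(z0,z1)],float)
def cyl(x0,x1,r): return np.array([[x,r*np.cos(a),r*np.sin(a)] for x in(x0,x1) for a in np.linspace(0,6.28,13)])
PUN=[box(-.0425,.0425,-.017,.017,-.017,.017),cyl(-.0805,-.0425,.008),cyl(-.0925,-.0805,.004)]
BAR=[box(-.011,.011,-.167,.167,0,.024)]
RACK=[box(-.03,.03,-.16,.16,0,.07),box(-.028,.028,.142,.158,.07,.163),box(-.028,.028,-.158,-.142,.07,.163)]
PAD=[box(-.18,.18,-.05,.05,0,.004)]
def sil(n,parts,p,S=4):
    x,y,z,w=p; R=np.array([[np.cos(w),-np.sin(w),0],[np.sin(w),np.cos(w),0],[0,0,1]])
    m=np.zeros((480*S,640*S),np.uint8)
    for P in parts:
        q=proj(n,P@R.T+[x,y,z]); cv2.fillConvexPoly(m,cv2.convexHull(((q+.5)*S-.5).round().astype(np.int32)),1)
    return cv2.resize(m.astype(np.float32),(640,480),interpolation=cv2.INTER_AREA)
def fit(masks,parts,p0,freez=False):
    p0=np.array(p0,float)
    def full(v): return np.r_[v[:2],v[2] if freez else p0[2],v[-1]]
    def cost(v):
        c=0
        for n,m in masks.items():
            s=sil(n,parts,full(v)); c-=np.minimum(s,m).sum()/np.maximum(s,m).sum()
        return c/len(masks)
    v=p0 if freez else p0[[0,1,3]]
    st=np.array([.01,.01,.01,.1]) if freez else np.array([.01,.01,.1])
    sim=np.vstack([v]+[v+np.eye(len(v))[i]*st[i] for i in range(len(v))])
    r=minimize(cost,v,method="Nelder-Mead",options=dict(initial_simplex=sim,xatol=2e-4,fatol=1e-4))
    return full(r.x),-r.fun
E
python3 - <<'E'
from h import *
np.set_printoptions(precision=4,suppress=True)
import pickle
reg={}
ims={n:ctrl.grab_frame(n) for n in("scene","top")}
for n in ims:
    for k in("punch0","bar","rack","pad"):
        reg[n,k]=[(d["uv"],d["score"],d["region"]) for d in ctrl.regions_of(n,k)]
pickle.dump(reg,open("reg.pkl","wb"))
for k,z in(("bar",.18),("rack",.05),("pad",.004),("punch0",.017)):
    for n in ims: 
        for u,s,m in reg[n,k]: print(k,n,np.round(u),round(s,2),m.sum(),atz(n,u,z)[:2])
def near(n,k,uv): return min(reg[n,k],key=lambda e:np.hypot(*(np.array(e[0])-uv)))[2].astype(np.float32)
for s,t in(((363,288),(301,281)),((336,254),(346,283)),((311,221),(389,279))):
    M={"scene":near("scene","punch0",s),"top":near("top","punch0",t)}
    c=tri(s,t); p0=[*atz("top",t,.017)[:2],.017,np.pi]
    print("punch",c,fit(M,PUN,p0),fit(M,PUN,p0,True))
for k,P,s,t,z,w in(("bar",BAR,(273,256),(332,200),.163,.06),("pad",PAD,(273,175),(461,285),0,-.0)):
    M={"scene":near("scene",k,s),"top":near("top",k,t)}
    p0=[*atz("top",t,z+.01)[:2],z,w]; print(k,tri(s,t),fit(M,P,p0),fit(M,P,p0,True))
E
```

```text
bar scene [274. 257.] 0.59 2003 [0.6764 0.0104]
bar top [331. 198.] 0.71 1473 [ 0.6816 -0.0117]
rack scene [269. 295.] 0.94 5947 [ 0.6886 -0.0057]
rack top [332. 213.] 0.92 2371 [ 0.6673 -0.0145]
pad scene [272. 179.] 0.71 3350 [ 0.4831 -0.3682]
punch0 scene [362. 189.] 0.96 495 [ 0.3143 -0.1979]
punch0 scene [367. 290.] 0.91 932 [0.4887 0.0746]
punch0 scene [337. 252.] 0.85 844 [ 0.484  -0.0519]
punch0 scene [314. 222.] 0.65 743 [ 0.4806 -0.1639]
punch0 top [402. 343.] 0.96 576 [ 0.3149 -0.1945]
punch0 top [347. 281.] 0.94 546 [ 0.4855 -0.0516]
punch0 top [330. 214.] 0.75 2218 [ 0.6691 -0.0107]
punch0 top [387. 277.] 0.67 539 [ 0.4924 -0.1599]
punch0 top [302. 280.] 0.59 462 [0.4907 0.0709]
punch (array([0.4914, 0.0699, 0.0193]), np.float64(0.007368658194782075)) (array([0.4817, 0.0696, 0.017 , 3.279 ]), np.float64(0.8571653366088867)) (array([0.4824, 0.0704, 0.023 , 3.2735]), np.float64(0.8890888690948486))
punch (array([ 0.4834, -0.0519,  0.01  ]), np.float64(0.007393998006184793)) (array([ 0.4737, -0.05  ,  0.017 ,  3.1759]), np.float64(0.8717505931854248)) (array([ 0.4739, -0.04
[... 358 characters left out ...]
    **options)
    fxr = func(xr)
    fx = function(np.copy(x), *(wrapper_args + args))
  File "h.py", line 37, in cost
    s=sil(n,parts,full(v)); c-=np.minimum(s,m).sum()/np.maximum(s,m).sum()
  File "h.py", line 29, in sil
    q=proj(n,P@R.T+[x,y,z]); cv2.fillConvexPoly(m,cv2.convexHull(((q+.5)*S-.5).round().astype(np.int32)),1)
  File "h.py", line 15, in proj
    K,D,V=cal(n); return cv2.projectPoints(np.array(P,float).reshape(-1,3),cv2.Rodrigues(V[:3,:3])[0],V[:3,3],K,D)[0][:,0]
          ~~~^^^
  File "h.py", line 4, in cal
    c=ctrl.get_calibration(n); return np.array(c["camera_matrix"]),np.array(c["D"],float),np.array(c["view"])
ValueError: time passes only in moves, steps and waits
```

```bash
sed -i 's/^def cal(n):/import functools\n@functools.lru_cache(None)\ndef cal(n):/' h.py
cat > f.py <<'E'
from h import *
import pickle
np.set_printoptions(precision=4,suppress=True)
cal("scene");cal("top")
reg=pickle.load(open("reg.pkl","rb"))
def near(n,k,uv): return min(reg[n,k],key=lambda e:np.hypot(*(np.array(e[0])-uv)))[2].astype(np.float32)
M={"scene":near("scene","punch0",(314,222)),"top":near("top","punch0",(387,277))}
p0=[.485,-.16,.017,np.pi];print("punch",fit(M,PUN,p0,True),flush=True)
B={"scene":near("scene","bar",(273,256)),"top":near("top","bar",(332,200))}
print("bar",fit(B,BAR,[.675,-.01,.163,.06],True),fit(B,BAR,[.675,-.01,.163,.06]),flush=True)
R={n:np.maximum(near(n,"rack",u),B[n]) for n,u in(("scene",(269,295)),("top",(332,213)))}
print("rack(with bar)",fit(R,RACK+[P+[0,0,.163] for P in BAR],[.675,-.01,0,.06]),fit(R,RACK+[P+[0,0,.163] for P in BAR],[.675,-.01,0,.06],True),flush=True)
P={"scene":near("scene","pad",(272,179))}
print("pad",fit(P,PAD,[.48,-.37,0,-.05]))
for n in("scene","top"):
    v=np.zeros((480,640,3),np.uint8); im=cv2.imread(f"pics/{n}0.png")
    for m in [M,B,R]: 
        c,_=cv2.findContours((m[n]>.5).astype(np.uint8),cv2.RETR_LIST,cv2.CHAIN_APPROX_NONE); cv2.drawContours(im,c,-1,(0,255,0),1)
    crop=im[150:360,190:440] if n=="top" else im[150:370,170:420]
    cv2.imwrite(f"pics/ov_{n}.png",cv2.resize(crop,None,fx=2.4,fy=2.4))
cv2.imwrite("pics/ov.png",np.hstack([cv2.resize(cv2.imread(f"pics/ov_{n}.png"),(400,400)) for n in("scene","top")]))
E
timeout 500 python3 f.py
```

```text
punch (array([ 0.4763, -0.1631,  0.0223,  3.3105]), np.float64(0.9004676342010498))
bar (array([ 0.6803, -0.0118,  0.1614,  0.1114]), np.float64(0.9163175225257874)) (array([ 0.6802, -0.0129,  0.163 ,  0.1102]), np.float64(0.9129507541656494))
rack(with bar) (array([ 0.6802, -0.0097,  0.    ,  0.1224]), np.float64(0.9440419673919678)) (array([ 0.68  , -0.011 , -0.0026,  0.1194]), np.float64(0.9437209367752075))
pad (array([ 0.4739, -0.3748,  0.    , -0.1071]), np.float64(0.9247849583625793))
```

View pics/ov.png

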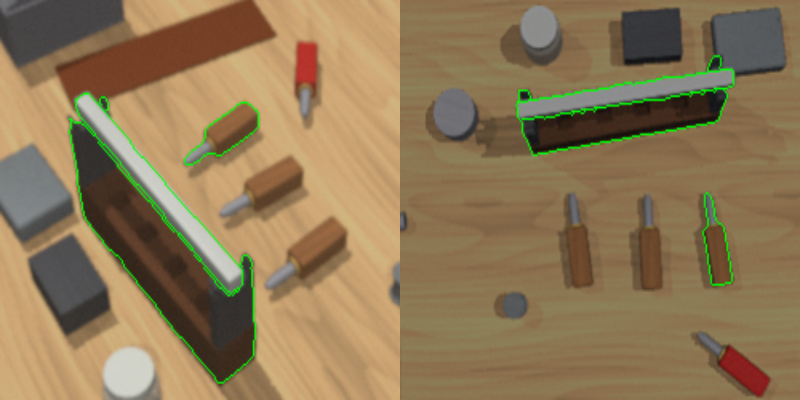

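Masks hug the objects. The fits give:

| Thing | x, y (m) | Yaw (rad) |
|---|---|---|
| Rack | (0.680, -0.010) | 0.12 |
| Bar | (0.680, -0.012) | 0.11, underside near 0.162 m high |
| Pad | (0.474, -0.375) | -0.107 |

Moving over the bar now.

Request:
apply_moves --offset '[[3, -3, 1], [6, -6, 2], [9.3, -9.5, 3], [12.4, -12.6, 3], [15.5, -15.8, 3], [18.6, -18.9, 3], [21.7, -22, 3], [24.8, -25.2, 3]]' --angular '[[0, 0, -0.07], [0, 0, -0.14], [0, 0, -0.21], [0, 0, -0.28], [0, 0, -0.35], [0, 0, -0.42], [0, 0, -0.48], [0, 0, -0.55]]' --grip '[8.5, 8.5, 8.5, 8.5, 8.5, 8.5, 8.5, 8.5]' --squeeze 60

```text
t: 2.1
ee_pos: [0.4324, 0.2385, 0.2615]
orientation: [1.38, 2.822, 0.001]
contact_force: [0.0, 1.8, 0.2]
gripper_width: 0.085
grip_force: 0.0
```

Request:
apply_moves --offset '[[3.1, -3.1, 0], [6.2, -6.3, 0], [9.3, -9.5, 0], [12.4, -12.6, 0], [15.5, -15.8, 0], [18.6, -18.9, 0], [21.7, -22, 0], [24.8, -25.2, 0]]' --angular '[[0, 0, -0.07], [0, 0, -0.14], [0, 0, -0.21], [0, 0, -0.28], [0, 0, -0.35], [0, 0, -0.42], [0, 0, -0.48], [0, 0, -0.55]]' --grip '[8.5, 8.5, 8.5, 8.5, 8.5, 8.5, 8.5, 8.5]'

```text
t: 2.9
ee_pos: [0.6804, -0.0135, 0.2612]
orientation: [2.094, 2.341, 0.0]
contact_force: [1.0, 0.2, 0.2]
gripper_width: 0.0852
grip_force: 0.0
```

```bash
cat > s.py <<'E'
from station import ctrl
import numpy as np
from scipy.spatial.transform import Rotation as R
np.set_printoptions(precision=3,suppress=True)
s=ctrl.get_state();M=R.from_rotvec(s["orientation"]).as_matrix()
print(round(s["t"],2),"j",s["joints"],"p",s["ee_pos"],"w",round(s["gripper_width"],4),"gf",round(s["grip_force"],1),"f",s["contact_force"])
print("z",M[:,2],"y",M[:,1],"yaw_y",np.arctan2(M[1,1],M[0,1]), "rv",s["orientation"])
E
python3 s.py
```

```text
2.9 j [-0.02   0.447  0.453  1.576  0.     1.44 ] p [ 0.68  -0.014  0.261] w 0.0852 gf 0.0 f [1.005 0.219 0.156]
z [ 0.  0. -1.] y [0.994 0.111 0.   ] yaw_y 0.1112413878992669 rv [2.094 2.341 0.   ]
```

Request:
apply_moves --offset '[[0, 0.1, -3], [0, 0.1, -6], [0, 0.1, -8], [0, 0.1, -9.5], [0, 0.1, -9.5], [0, 0.1, -9.5], [0, 0.1, -9.5], [0, 0.1, -9.5]]' --angular '[[0, 0, 0], [0, 0, 0], [0, 0, 0], [0, 0, 0], [0, 0, 0], [0, 0, 0], [0, 0, 0], [0, 0, 0]]' --grip '[6, 5, 4, 4, 1.5, 1.5, 1.5, 1.5]'

```text
t: 3.7
ee_pos: [0.6798, -0.0111, 0.1673]
orientation: [2.091, 2.344, 0.001]
contact_force: [-0.3, -0.3, -1.7]
gripper_width: 0.0207
grip_force: 60.5
```

```bash
python3 s.py
```

```text
3.7 j [-0.016  0.43   0.221  1.36  -0.     1.441] p [ 0.68  -0.011  0.167] w 0.0207 gf 60.5 f [-0.273 -0.289 -1.746]
z [ 0.001 -0.    -1.   ] y [0.994 0.114 0.001] yaw_y 0.11400253971904868 rv [2.091 2.344 0.001]
```

Request:
apply_moves --offset '[[0, 0, 1], [0, 0, 3], [0, 0, 6], [0, 0, 9], [-2, -3, 11], [-4, -6, 11], [-6, -9, 11], [-8, -12, 11]]' --angular '[[0, 0, 0], [0, 0, 0], [0, 0, 0], [0, 0, -0.1], [0, 0, -0.22], [0, 0, -0.35], [0, 0, -0.48], [0, 0, -0.61]]' --grip '[1.5, 1.5, 1.5, 1.5, 1.5, 1.5, 1.5, 1.5]'

```text
t: 4.5
ee_pos: [0.5987, -0.132, 0.2778]
orientation: [2.701, 1.601, 0.002]
contact_force: [0.1, -0.4, -2.3]
gripper_width: 0.0202
grip_force: 60.5
```

Request:
apply_moves --offset '[[-2, -4, 0], [-4, -8, 0], [-6, -12, 0], [-8, -15, 0], [-9, -18, 0], [-10, -20, 0], [-11, -22, 0], [-12, -24, 0]]' --angular '[[0, 0, -0.13], [0, 0, -0.26], [0, 0, -0.39], [0, 0, -0.52], [0, 0, -0.65], [0, 0, -0.78], [0, 0, -0.91], [0, 0, -1.04]]' --grip '[1.5, 1.5, 1.5, 1.5, 1.5, 1.5, 1.5, 1.5]'

```text
t: 5.3
ee_pos: [0.4788, -0.3721, 0.2777]
orientation: [3.14, 0.046, 0.002]
contact_force: [-0.2, 0.3, -1.7]
gripper_width: 0.0207
grip_force: 60.5
```

Request:
apply_moves --offset '[[-0.6, -0.4, 0], [-0.6, -0.4, -1], [-0.6, -0.4, -3], [-0.6, -0.4, -6], [-0.6, -0.4, -8], [-0.6, -0.4, -10], [-0.6, -0.4, -12], [-0.6, -0.4, -14]]' --angular '[[0, 0, -0.13], [0, 0, -0.14], [0, 0, -0.14], [0, 0, -0.14], [0, 0, -0.14], [0, 0, -0.14], [0, 0, -0.14], [0, 0, -0.14]]' --grip '[1.5, 1.5, 1.5, 1.5, 1.5, 1.5, 1.5, 1.5]'

```text
t: 6.1
ee_pos: [0.4738, -0.3743, 0.1356]
orientation: [3.138, -0.159, 0.001]
contact_force: [0.0, 0.0, -1.8]
gripper_width: 0.0203
grip_force: 60.5
```

```bash
python3 s.py; python3 -c "
from h import *
a=snap('scene','s1.png');b=snap('top','t1.png')
cv2.imwrite('pics/st1.png',cv2.resize(np.hstack([a,b])[:,:,::-1],(800,300)))"
```

```text
6.1 j [-0.669  0.289 -0.047  1.234  0.     2.574] p [ 0.474 -0.374  0.136] w 0.0203 gf 60.5 f [ 0.028  0.025 -1.785]
z [ 0. -0. -1.] y [-0.101 -0.995 -0.   ] yaw_y -1.671869926396489 rv [ 3.138 -0.159  0.001]
```

View pics/st1.png

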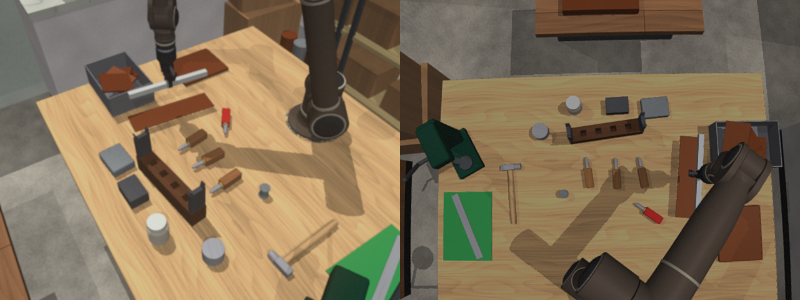

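Request:
apply_moves --offset '[[0, 0, -4], [0, 0, -8], [0, 0, -10.5], [0, 0, -11.8], [0, 0, -12.3], [0, 0, -12.6], [0, 0, -12.6], [0, 0, -12.6]]' --angular '[[0, 0, 0], [0, 0, 0], [0, 0, 0], [0, 0, 0], [0, 0, 0], [0, 0, 0], [0, 0, 0], [0, 0, 0]]' --grip '[1.5, 1.5, 1.5, 1.5, 1.5, 1.5, 1.5, 1.5]'

```text
t: 7.0
ee_pos: [0.4742, -0.3757, 0.0118]
orientation: [3.136, -0.165, 0.003]
contact_force: [-0.8, -0.7, -2.3]
gripper_width: 0.021
grip_force: 60.5
```

Request:
apply_moves --offset '[[0, 0, -0.1], [0, 0, -0.2], [0, 0, -0.3], [0, 0, -0.3]]' --angular '[[0, 0, 0], [0, 0, 0], [0, 0, 0], [0, 0, 0]]' --grip '[1.5, 1.5, 1.5, 1.5]'

```text
t: 7.4
ee_pos: [0.4733, -0.375, 0.0072]
orientation: [-3.137, 0.165, 0.0]
contact_force: [0.1, 0.4, -2.4]
gripper_width: 0.0208
grip_force: 60.5
```

Request:
apply_moves --offset '[[0, 0, -0.1], [0, 0, -0.1], [0, 0, -0.1], [0, 0, -0.1], [0, 0, -0.1], [0, 0, 2], [0, 0, 6], [0, 0, 9]]' --angular '[[0, 0, 0], [0, 0, 0], [0, 0, 0], [0, 0, 0], [0, 0, 0], [0, 0, 0], [0, 0, 0], [0, 0, 0]]' --grip '[1.5, 1.5, 4, 6, 6, 6, 6, 6]'

```text
t: 8.2
ee_pos: [0.4735, -0.3752, 0.0992]
orientation: [3.137, -0.165, 0.001]
contact_force: [0.4, -0.9, 0.2]
gripper_width: 0.0602
grip_force: 0.0
```

```bash
python3 s.py
```

```text
8.2 j [-0.67   0.303 -0.11   1.158  0.     2.577] p [ 0.474 -0.375  0.099] w 0.0602 gf 0.0 f [ 0.368 -0.905  0.157]
z [ 0.001 -0.    -1.   ] y [-0.105 -0.994  0.   ] yaw_y -1.6759745187372252 rv [ 3.137 -0.165  0.001]
```

```bash
cat > look.py <<'E'
import sys
from h import *
np.set_printoptions(precision=4,suppress=True)
cal("scene");cal("top")
what=sys.argv[1:]
LIP=[box(a,b,c-.008,c+.008,.163,.182) for a,b in((.018,.028),(-.028,-.018)) for c in(.15,-.15)]
ims={n:ctrl.grab_frame(n) for n in("scene","top")}
G={"rack":("rack",RACK+LIP,[.68,-.01,0,.12]),"bar":("bar",BAR,[.474,-.375,.004,1.464]),"A":("punch0",PUN,[.482,.07,.017,3.27]),"B":("punch0",PUN,[.474,-.049,.017,3.18]),"C":("punch0",PUN,[.476,-.163,.017,3.31])}
r={(n,k):ctrl.regions_of(n,k) for n in ims for k in {G[w][0] for w in what}}
for w in what:
    k,P,p0=G[w]; M={}
    for n in ims:
        c=sil(n,P,p0); best=max(r[n,k],key=lambda d:(d["region"]*(c>.5)).sum()/(d["region"]|(c>.5)).sum(),default=None)
        if best is not None and (best["region"]*(c>.5)).sum()>.2*c.sum(): M[n]=best["region"].astype(np.float32)
    if M: print(w,list(M),*fit(M,P,p0),*[(n,fit({n:M[n]},P,p0)[0]) for n in M if len(M)>1],flush=True)
    else: print(w,"none")
E
timeout 550 python3 look.py rack bar A B C
```

```text
rack ['scene', 'top'] [ 0.6799 -0.0078  0.      0.1286] 0.9518016576766968 ('scene', array([ 0.6813, -0.0088,  0.    ,  0.1232])) ('top', array([ 0.6787, -0.0067,  0.    ,  0.1263]))
bar ['scene', 'top'] [ 0.4719 -0.3764  0.004   1.4686] 0.8438923358917236 ('scene', array([ 0.4737, -0.3798,  0.004 ,  1.4666])) ('top', array([ 0.4728, -0.3755,  0.004 ,  1.466 ]))
A ['scene', 'top'] [0.4819 0.0701 0.017  3.2586] 0.8518721461296082 ('scene', array([0.4812, 0.0667, 0.017 , 3.2691])) ('top', array([0.4796, 0.0718, 0.017 , 3.2573]))
B ['scene', 'top'] [ 0.4743 -0.0495  0.017   3.1745] 0.8580490350723267 ('scene', array([ 0.4767, -0.0525,  0.017 ,  3.1638])) ('top', array([ 0.4713, -0.0481,  0.017 ,  3.1613]))
C ['scene', 'top'] [ 0.4773 -0.1643  0.017   3.3117] 0.8621276617050171 ('scene', array([ 0.4766, -0.1687,  0.017 ,  3.3158])) ('top', array([ 0.4762, -0.1634,  0.017 ,  3.3158]))
```

```bash
cat > plan.py <<'E'
import numpy as np,sys
from station import ctrl
from scipy.spatial.transform import Rotation as R
np.set_printoptions(precision=3,suppress=True)
s=ctrl.get_state(); P0=s["ee_pos"]; R0=R.from_rotvec(s["orientation"])
def mk(az,below,flip): # tool z at azimuth az, 'below' rad under horizontal; y horizontal
    f=np.array([np.cos(az),np.sin(az),0]); z=np.cos(below)*f-np.sin(below)*np.array([0,0,1])
    y=np.array([-np.sin(az),np.cos(az),0])*flip; return R.from_matrix(np.c_[np.cross(y,z),y,z])
def show(name,p,Rt):
    print(name,"off cm",(np.array(p)-P0)*100,"ang",(Rt*R0.inv()).as_rotvec(),"p",np.array(p))
def grasp(x,y,yawtip,back=0,s=.008,zg=.026,below=np.pi/3):
    Rt=mk(yawtip,below,-1); d=Rt.as_matrix()[:,2]; t=np.array([np.cos(yawtip),np.sin(yawtip),0])
    G=np.array([x,y,0])-s*t; G[2]=zg; return G+(.019-back)*d,Rt
E
python3 - <<'E'
from plan import *
show("pre",*grasp(.477,-.164,.172,.07)); show("gr",*grasp(.477,-.164,.172))
E
```

```text
pre off cm [-2.87  20.482 -2.571] ang [ 0.016 -0.527  0.27 ] p [ 0.444 -0.17   0.07 ]
gr off cm [ 0.579 21.081 -8.633] ang [ 0.016 -0.527  0.27 ] p [ 0.478 -0.164  0.01 ]
```

Request:
apply_moves --offset '[[0, 1, 3], [0, 4, 4], [-0.5, 7.5, 4], [-1, 11, 3], [-2, 14.5, 1], [-2.5, 17.5, -1], [-2.9, 20, -2], [-2.9, 20.5, -2.6]]' --angular '[[0, 0, 0], [0.002, -0.08, 0.04], [0.005, -0.16, 0.08], [0.007, -0.24, 0.12], [0.01, -0.32, 0.165], [0.012, -0.4, 0.205], [0.014, -0.48, 0.245], [0.016, -0.527, 0.27]]' --grip '[6, 6, 6, 6, 6, 6, 6, 6]'

```text
t: 9.4
ee_pos: [0.4411, -0.1665, 0.068]
orientation: [-2.979, -0.259, -0.8]
contact_force: [0.5, -0.5, -0.6]
gripper_width: 0.0604
grip_force: 0.0
```

```bash
python3 s.py
python3 - <<'E'
from plan import *
show("gr",*grasp(.477,-.164,.172))
from h import snap,cv2
import numpy as np
a=snap('scene','s2.png');b=snap('top','t2.png')
cv2.imwrite('pics/st2.png',cv2.resize(np.hstack([a[120:360,200:440],b[160:400,300:540]])[:,:,::-1],(800,400)))
E
```

```text
9.4 j [-0.578 -0.221 -0.851  0.541  0.35   2.462] p [ 0.441 -0.166  0.068] w 0.0604 gf 0.0 f [ 0.483 -0.527 -0.558]
z [ 0.493  0.088 -0.865] y [ 0.173 -0.985 -0.002] yaw_y -1.396974787634006 rv [-2.979 -0.259 -0.8  ]
gr off cm [ 3.741  0.273 -5.845] ang [-0.002  0.001 -0.002] p [ 0.478 -0.164  0.01 ]
```

View pics/st2.png

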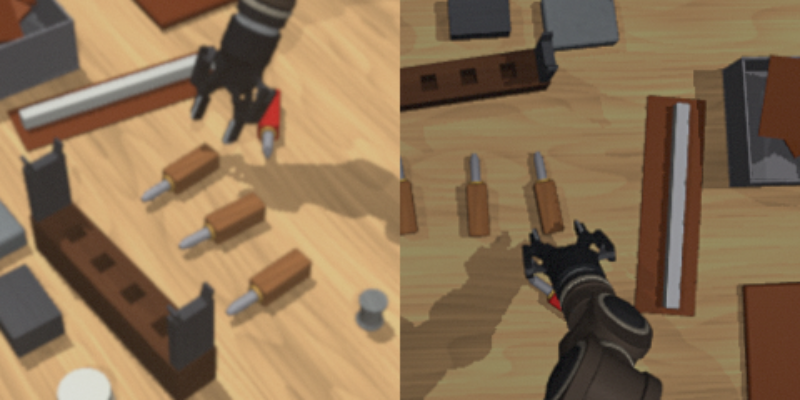

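Run:
```python
from h import *
s=ctrl.get_state();print(proj("top",[s["ee_pos"]]),proj("scene",[s["ee_pos"]]), "crop px top",(proj("top",[s["ee_pos"]])-[300,160])*1.667+[400,0],"scene",(proj("scene",[s["ee_pos"]])-[200,120])*1.667)
g=[[.477,-.164,.034]];print((proj("top",g)-[300,160])*1.667+[400,0],(proj("scene",g)-[200,120])*1.667)
```

```text
[[392.79440735 295.81603474]] [[326.21589661 200.18680843]] crop px top [[554.68827705 226.40532992]] scene [[210.40189965 133.67140965]]
[[548.49329047 204.66709615]] [[191.12239072 161.57604371]]
```

The view agrees with the kinematics: the fingers straddle the axis of punch C at about crop (555,228). The bar lies on the pad. Advancing to grasp.

Request:
apply_moves --offset '[[1, 0.1, -1.6], [2, 0.2, -3.2], [3, 0.25, -4.6], [3.4, 0.25, -5.4], [3.4, 0.25, -5.7], [3.4, 0.25, -5.7], [3.4, 0.25, -5.7], [3.4, 0.25, -5.7]]' --angular '[[0, 0, 0], [0, 0, 0], [0, 0, 0], [0, 0, 0], [0, 0, 0], [0, 0, 0], [0, 0, 0], [0, 0, 0]]' --grip '[6, 6, 6, 6, 6, 2.5, 2.5, 2.5]' --squeeze 70

```text
t: 10.3
ee_pos: [0.4784, -0.168, 0.015]
orientation: [-2.983, -0.255, -0.803]
contact_force: [-0.2, 0.1, 0.1]
gripper_width: 0.0327
grip_force: 70.1
```

Request:
apply_moves --offset '[[0, 0, 0], [0, 0, 0], [0, 0, 1], [0, 0, 3], [0, 0, 6], [0, 0, 10], [0, 0, 13], [0, 0, 15]]' --angular '[[0, 0, 0], [0, 0, 0], [0, 0, 0], [0, 0, 0], [0, 0, 0], [0, 0, 0], [0, 0, 0], [0, 0, 0]]' --grip '[2.5, 2.5, 2.5, 2.5, 2.5, 2.5, 2.5, 2.5]'

```text
t: 11.1
ee_pos: [0.4789, -0.1678, 0.1678]
orientation: [-2.982, -0.257, -0.807]
contact_force: [0.3, -0.1, -2.3]
gripper_width: 0.0327
grip_force: 69.9
```

```bash
python3 s.py
```

```text
11.1 j [-0.525 -0.235 -0.635  0.749  0.327  2.515] p [ 0.479 -0.168  0.168] w 0.0327 gf 69.9 f [ 0.329 -0.126 -2.259]
z [ 0.497  0.083 -0.864] y [ 0.17  -0.985  0.003] yaw_y -1.3998250353400024 rv [-2.982 -0.257 -0.807]
```

Request:
apply_moves --offset '[[0, 0, 1], [0, 0, 2], [0, 0, 3], [0, 0, 4], [0, 0, 5], [0, 0, 6], [0, 0, 7], [0, 0, 8]]' --angular '[[-0.065, -0.011, 0.113], [-0.13, -0.022, 0.226], [-0.195, -0.033, 0.339], [-0.26, -0.043, 0.452], [-0.325, -0.054, 0.565], [-0.39, -0.065, 0.679], [-0.455, -0.076, 0.792], [-0.52, -0.087, 0.905]]' --grip '[2.5, 2.5, 2.5, 2.5, 2.5, 2.5, 2.5, 2.5]'

```text
t: 11.9
ee_pos: [0.4779, -0.1673, 0.2449]
orientation: [2.321, 1.628, 0.687]
contact_force: [-0.2, 0.2, -1.9]
gripper_width: 0.0327
grip_force: 69.8
```

Request:
apply_moves --offset '[[0, 0, 0], [0, 0, 0], [0, 0, 0], [0, 0, 0], [0, 0, 0], [0, 0, 0], [0, 0, 0], [0, 0, 0]]' --angular '[[-0.065, -0.011, 0.113], [-0.13, -0.022, 0.226], [-0.195, -0.033, 0.339], [-0.26, -0.043, 0.452], [-0.325, -0.054, 0.565], [-0.39, -0.065, 0.679], [-0.455, -0.076, 0.792], [-0.52, -0.087, 0.905]]' --grip '[2.5, 2.5, 2.5, 2.5, 2.5, 2.5, 2.5, 2.5]'

```text
t: 12.7
ee_pos: [0.4779, -0.1673, 0.2445]
orientation: [1.13, 2.427, 0.406]
contact_force: [-0.5, 0.4, -1.9]
gripper_width: 0.0326
grip_force: 69.9
```

Request:
apply_moves --offset '[[0, 0, 0], [0, 0, 0], [0, 0, 0], [0, 0, 0], [0, 0, 0], [0, 0, 0], [0, 0, 0], [0, 0, 0]]' --angular '[[-0.065, -0.011, 0.113], [-0.13, -0.022, 0.226], [-0.195, -0.033, 0.339], [-0.26, -0.043, 0.452], [-0.325, -0.054, 0.565], [-0.39, -0.065, 0.679], [-0.455, -0.076, 0.792], [-0.52, -0.087, 0.905]]' --grip '[2.5, 2.5, 2.5, 2.5, 2.5, 2.5, 2.5, 2.5]'

```text
t: 13.5
ee_pos: [0.4779, -0.1673, 0.2445]
orientation: [-0.23, 2.603, 0.053]
contact_force: [-0.2, -0.0, -1.9]
gripper_width: 0.0327
grip_force: 69.8
```

```bash
cat >> plan.py <<'E'
RC=np.array([.680,-.0085]); RY=.124
def sock(off): return RC+off*np.array([-np.sin(RY),np.cos(RY)])
def seat(off,az=RY,lift=0,s=.008,below=np.pi/6,dx=0,dy=0,zo=.1125):
    Rt=mk(az,below,1); d=Rt.as_matrix()[:,2]; G=np.r_[sock(off)+[dx,dy],zo+s+lift]; return G+.019*d,Rt
E
python3 s.py;python3 - <<'E'
from plan import *
print(sock(-.096));show("above",*seat(-.096,lift=.12)); show("front",*seat(-.096,lift=.12,dx=-.10)); show("home",*seat(-.096))
E
```

```text
13.5 j [-0.525 -0.26  -0.483  0.923  0.326 -0.63 ] p [ 0.478 -0.167  0.245] w 0.0327 gf 69.8 f [-0.187 -0.039 -1.881]
z [ 0.498  0.082 -0.863] y [-0.174  0.985 -0.006] yaw_y 1.7454164906644893 rv [-0.23   2.603  0.053]
[ 0.692 -0.104]
above off cm [23.03   6.555 -1.352] ang [ 0.083 -0.512 -0.048] p [ 0.708 -0.102  0.231]
front off cm [13.03   6.555 -1.352] ang [ 0.083 -0.512 -0.048] p [ 0.608 -0.102  0.231]
home off cm [ 23.03    6.555 -13.352] ang [ 0.083 -0.512 -0.048] p [ 0.708 -0.102  0.111]
```

Request:
apply_moves --offset '[[1, 0.5, 0], [3, 1.5, 0.5], [5, 2.5, 0.5], [7, 3.5, 0], [9, 4.5, -0.5], [11, 5.5, -1], [13, 6.5, -1.3], [13, 6.5, -1.3]]' --angular '[[0.012, -0.075, -0.007], [0.024, -0.15, -0.014], [0.036, -0.225, -0.021], [0.048, -0.3, -0.028], [0.06, -0.375, -0.035], [0.072, -0.45, -0.042], [0.083, -0.512, -0.048], [0.083, -0.512, -0.048]]' --grip '[2.5, 2.5, 2.5, 2.5, 2.5, 2.5, 2.5, 2.5]'

```text
t: 14.3
ee_pos: [0.6073, -0.1007, 0.2277]
orientation: [-0.125, 2.094, 0.081]
contact_force: [-0.6, -0.4, -2.9]
gripper_width: 0.0331
grip_force: 70.0
```

```bash
python3 s.py;  python3 - <<'E'
from h import *
np.set_printoptions(precision=4,suppress=True)
a=snap('scene','s3.png');b=snap('top','t3.png')
print([(np.round(d["uv"]),round(d["score"],2)) for d in ctrl.regions_of("scene","punch0")],[(np.round(d["uv"]),round(d["score"],2)) for d in ctrl.regions_of("top","punch0")])
s=ctrl.get_state()["ee_pos"];print([proj(n,[s]).round() for n in("scene","top")])
cv2.imwrite('pics/st3.png',cv2.resize(np.hstack([a[130:330,180:380],b[130:330,270:470]])[:,:,::-1],(800,400)))
E
```

```text
14.3 j [-0.36  -0.31  -0.917 -0.026  0.416 -0.252] p [ 0.607 -0.101  0.228] w 0.0331 gf 70.0 f [-0.611 -0.434 -2.915]
z [ 0.858  0.109 -0.502] y [-0.122  0.992  0.006] yaw_y 1.693521341172467 rv [-0.125  2.094  0.081]
[(array([277., 191.]), 0.94), (array([373., 308.]), 0.66), (array([361., 191.]), 0.63), (array([338., 254.]), 0.57)] [(array([283., 278.]), 0.95), (array([370., 223.]), 0.85), (array([346., 282.]), 0.72)]
[array([[274., 191.]]), array([[371., 223.]])]
```

View pics/st3.png

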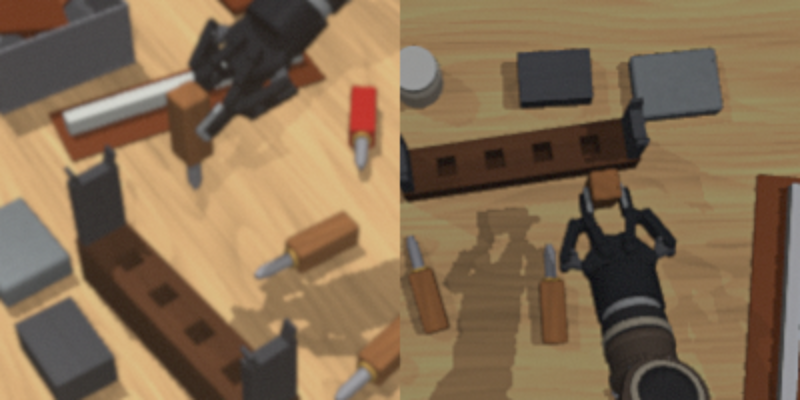

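```bash
cat > held.py <<'E'
from h import *
from scipy.optimize import least_squares
from plan import R
def held(tip_scene,butt_top):
    s=ctrl.get_state();d=R.from_rotvec(s["orientation"]).as_matrix()[:,2];g=s["ee_pos"]-.019*d
    f=lambda v:np.r_[proj("scene",[[v[0],v[1],v[2]]])[0]-tip_scene,proj("top",[[v[0],v[1],v[2]+.135]])[0]-butt_top]
    r=least_squares(f,[g[0],g[1],g[2]-.1])
    print("axis xy,tip z",r.x,"res px",r.fun,"grasp pt",g,"s=",g[2]-r.x[2]-.0925)
E
python3 - <<'E'
from held import *
held([277.5,223],[371.5,222.5])
im=cv2.imread('pics/s3.png')
cv2.imwrite('pics/z.png',np.hstack([cv2.resize(im[160:235,245:320],(400,400),interpolation=cv2.INTER_CUBIC),cv2.resize(cv2.imread('pics/t3.png')[195:250,345:400],(400,400),interpolation=cv2.INTER_CUBIC)]))
E
```

```text
axis xy,tip z [ 0.605 -0.101  0.139] res px [ 0.968  0.179  0.59  -0.843] grasp pt [ 0.592 -0.105  0.242] s= 0.010634620752603324
```

View pics/z.png

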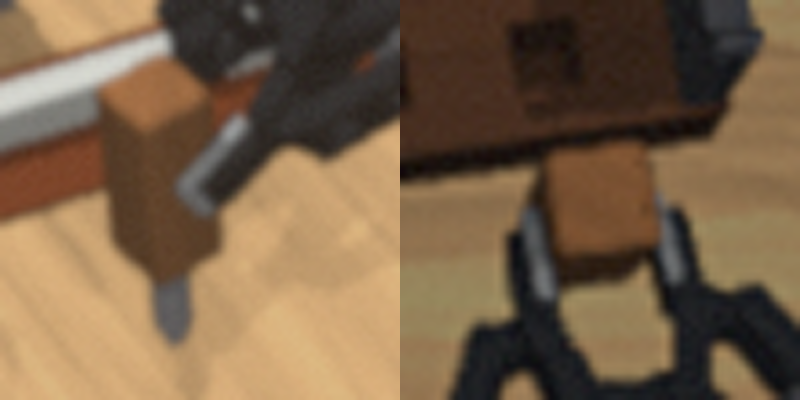

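Run:
```python
from held import *
held([278.1,224.5],[372.2,221.6])
from plan import sock;print(sock(-.096))
```

```text
axis xy,tip z [ 0.606 -0.102  0.134] res px [ 0.003  0.001  0.002 -0.003] grasp pt [ 0.592 -0.105  0.242] s= 0.01488723972669495
[ 0.692 -0.104]
```

Request:
apply_moves --offset '[[2.5, 0, 0], [5, -0.1, 0], [7.5, -0.2, 0], [8.6, -0.2, 0], [8.6, -0.2, 0], [8.6, -0.2, -2], [8.6, -0.2, -4], [8.6, -0.2, -5]]' --angular '[[0, 0, 0], [0, 0, 0], [0, 0, 0], [0, 0, 0], [0, 0, 0], [0, 0, 0], [0, 0, 0], [0, 0, 0]]' --grip '[2.5, 2.5, 2.5, 2.5, 2.5, 2.5, 2.5, 2.5]'

```text
t: 15.3
ee_pos: [0.6925, -0.1046, 0.1789]
orientation: [-0.123, 2.094, 0.078]
contact_force: [-0.8, -0.3, -2.4]
gripper_width: 0.0326
grip_force: 70.1
```

```bash
python3 s.py;  python3 - <<'E'
from h import *
a=snap('scene','s4.png');b=snap('top','t4.png')
cv2.imwrite('pics/st4.png',np.hstack([cv2.resize(a[185:285,195:295],(400,400),interpolation=3),cv2.resize(b[160:240,330:410],(400,400),interpolation=3)])[:,:,::-1])
E
```

```text
15.3 j [-0.301 -0.072 -0.867 -0.228  0.364 -0.217] p [ 0.693 -0.105  0.179] w 0.0326 gf 70.1 f [-0.8  -0.33 -2.35]
z [ 0.858  0.106 -0.502] y [-0.12   0.993  0.005] yaw_y 1.6910247843652002 rv [-0.123  2.094  0.078]
```

View pics/st4.png

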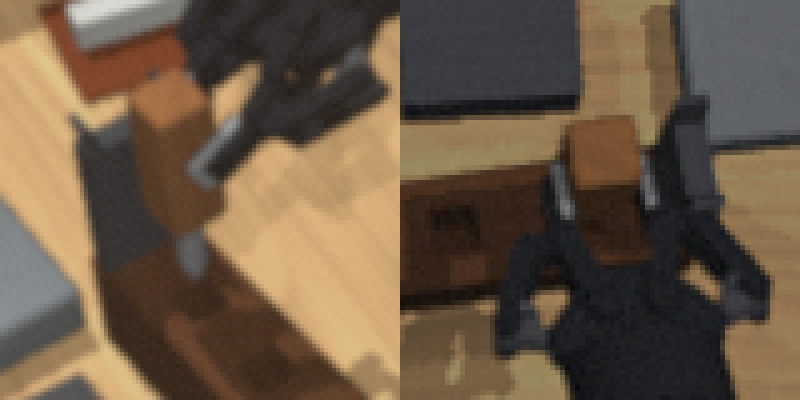

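The tip is over the end socket, at about crop (193,275) in the scene view. Lowering slowly.

Request:
apply_moves --offset '[[0, 0, -0.6], [0, 0, -1.2], [0, 0, -1.8], [0, 0, -2.4], [0, 0, -3], [0, 0, -3]]' --angular '[[0, 0, 0], [0, 0, 0], [0, 0, 0], [0, 0, 0], [0, 0, 0], [0, 0, 0]]' --grip '[2.5, 2.5, 2.5, 2.5, 2.5, 2.5]'

```text
t: 16.0
ee_pos: [0.6938, -0.1044, 0.1495]
orientation: [-0.124, 2.093, 0.078]
contact_force: [-0.4, 0.3, -2.7]
gripper_width: 0.0327
grip_force: 70.1
```

No contact force, so the shank is in the socket. Continuing down.

Request:
apply_moves --offset '[[0, 0, -0.6], [0, 0, -1.2], [0, 0, -1.8], [0, 0, -2.3], [0, 0, -2.8], [0, 0, -2.8]]' --angular '[[0, 0, 0], [0, 0, 0], [0, 0, 0], [0, 0, 0], [0, 0, 0], [0, 0, 0]]' --grip '[2.5, 2.5, 2.5, 2.5, 2.5, 2.5]'

```text
t: 16.6
ee_pos: [0.6939, -0.1044, 0.1218]
orientation: [-0.124, 2.093, 0.078]
contact_force: [-0.9, 0.6, -2.6]
gripper_width: 0.0328
grip_force: 70.1
```

Request:
apply_moves --offset '[[0, 0, -0.2], [0, 0, -0.4], [0, 0, -0.5], [0, 0, -0.6], [0, 0, -0.6]]' --angular '[[0, 0, 0], [0, 0, 0], [0, 0, 0], [0, 0, 0], [0, 0, 0]]' --grip '[2.5, 2.5, 2.5, 2.5, 2.5]'

```text
t: 17.1
ee_pos: [0.6943, -0.1046, 0.1172]
orientation: [-0.124, 2.091, 0.077]
contact_force: [-0.5, 0.5, -1.6]
gripper_width: 0.0327
grip_force: 70.1
```

Request:
apply_moves --offset '[[0, 0, -0.1], [0, 0, -0.2], [0, 0, -0.3], [0, 0, -0.3]]' --angular '[[0, 0, 0], [0, 0, 0], [0, 0, 0], [0, 0, 0]]' --grip '[2.5, 2.5, 2.5, 2.5]'

```text
t: 17.5
ee_pos: [0.6942, -0.1046, 0.114]
orientation: [-0.124, 2.091, 0.077]
contact_force: [-0.4, 0.1, -2.3]
gripper_width: 0.0325
grip_force: 70.1
```

Request:
apply_moves --offset '[[0, 0, -0.1], [0, 0, -0.2], [0, 0, -0.3], [0, 0, -0.3]]' --angular '[[0, 0, 0], [0, 0, 0], [0, 0, 0], [0, 0, 0]]' --grip '[2.5, 2.5, 2.5, 2.5]'

```text
t: 17.9
ee_pos: [0.6943, -0.1045, 0.111]
orientation: [-0.124, 2.091, 0.077]
contact_force: [-0.0, -0.7, -2.0]
gripper_width: 0.0325
grip_force: 70.1
```

Request:
apply_moves --offset '[[0, 0, -0.1], [0, 0, -0.2], [0, 0, -0.2], [0, 0, -0.2], [0, 0, -0.2], [0, 0, -0.2], [0, 0, -0.2]]' --angular '[[0, 0, 0], [0, 0, 0], [0, 0, 0], [0, 0, 0], [0, 0, 0], [0, 0, 0], [0, 0, 0]]' --grip '[2.5, 2.5, 3.7, 4.5, 4.5, 4.5, 4.5]'

```text
t: 18.6
ee_pos: [0.6944, -0.1046, 0.1094]
orientation: [-0.124, 2.091, 0.077]
contact_force: [0.7, 0.1, -0.1]
gripper_width: 0.0454
grip_force: 0.0
```

Request:
apply_moves --offset '[[-1, -0.1, 0.6], [-2, -0.2, 1.2], [-4, -0.5, 2.4], [-7, -0.8, 4.1], [-10, -1.2, 6], [-10, -1.2, 6]]' --angular '[[0, 0, 0], [0, 0, 0], [0, 0, 0], [0, 0, 0], [0, 0, 0], [0, 0, 0]]' --grip '[4.5, 4.5, 4.5, 4.5, 6, 6]'

```text
t: 19.2
ee_pos: [0.5922, -0.1172, 0.1728]
orientation: [-0.123, 2.087, 0.074]
contact_force: [-0.4, 0.2, -0.2]
gripper_width: 0.0599
grip_force: 0.0
```

```bash
cat > pl.py <<'E'
import sys
from h import *
np.set_printoptions(precision=4,suppress=True)
cal("scene");cal("top")
out=[]
ims={n:ctrl.grab_frame(n) for n in("scene","top")}
r={n:[d for d in ctrl.regions_of(n,"punch0")] for n in ims}
f=sys.argv[1]; boxes=[(160,180,240,240),(250,140,240,240)]
cv2.imwrite(f'pics/{f}.png',np.hstack([cv2.resize(ims[n][y:y+h,x:x+w],(400,400),interpolation=3) for n,(x,y,w,h) in zip(ims,boxes)])[:,:,::-1])
pairs=[]
for a in r["scene"]:
    for b in r["top"]:
        p,e=tri(a["uv"],b["uv"])
        if e<.02 and -.02<p[2]<.2: print(np.round(a["uv"]),np.round(b["uv"]),"score",round(a["score"],2),round(b["score"],2),"->",p,"gap",round(e,4))
        if e<.015 and abs(p[2]-.017)<.02 and .38<p[0]<.6: pairs.append((a,b,p))
for a,b,p in pairs:
    M={"scene":a["region"].astype(np.float32),"top":b["region"].astype(np.float32)}
    c=max((fit(M,PUN,[p[0]-.005,p[1],.017,np.pi+w]) for w in(-.5,0,.5)),key=lambda t:t[1]); print("lying",c,"tip yaw",c[0][3]-np.pi,flush=True)
E
timeout 500 python3 pl.py st5; python3 s.py
```

```text
[242. 244.] [366. 195.] score 0.98 0.56 -> [ 0.6964 -0.1014  0.1255] gap 0.0026
[375. 305.] [280. 279.] score 0.95 0.73 -> [0.4989 0.1257 0.0261] gap 0.0075
[338. 254.] [343. 282.] score 0.85 0.98 -> [ 0.4858 -0.0426  0.019 ] gap 0.0044
lying (array([0.4923, 0.1181, 0.017 , 3.4062]), np.float64(0.8488219380378723)) tip yaw 0.2646112562790979
lying (array([ 0.4737, -0.0492,  0.017 ,  3.168 ]), np.float64(0.8638830184936523)) tip yaw 0.02644595216564838
19.4 j [-0.41  -0.247 -1.023 -0.187  0.456 -0.282] p [ 0.594 -0.117  0.169] w 0.06 gf 0.0 f [-0.558  0.85   0.515]
z [ 0.86   0.106 -0.499] y [-0.12   0.993  0.004] yaw_y 1.6914276094729872 rv [-0.124  2.09   0.077]
```

View pics/st5.png

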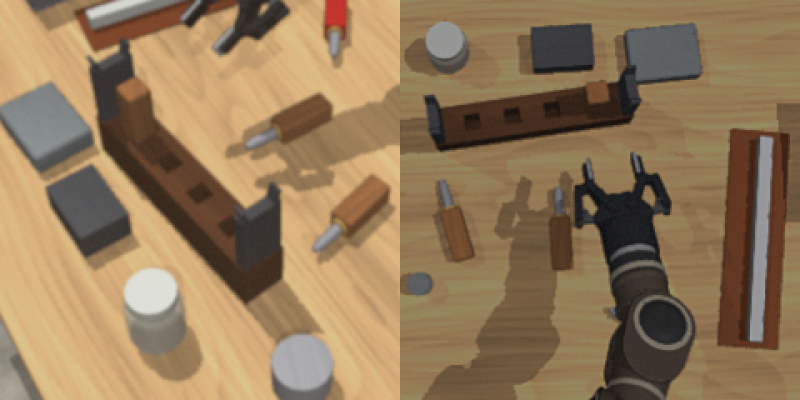

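Punch C stands home in the end socket at top crop (597,92). Punch A was knocked aside and is re-measured at (0.492, 0.118). Next is B at (0.474, -0.049).

Run:
```python
from plan import *
p,_=grasp(.474,-.0495,.028,.10,zg=.02); show("pre",p,mk(.028,np.pi/3,1))
```

```text
pre off cm [-16.884   6.576  -7.923] ang [-0.043  0.523 -0.089] p [ 0.426 -0.051  0.09 ]
```

Request:
apply_moves --offset '[[-3, 1, 1], [-6, 2, 1], [-9, 3, 1], [-12, 4.5, 0], [-15, 5.5, -1], [-16.9, 6.6, -2], [-16.9, 6.6, -3], [-16.9, 6.6, -3]]' --angular '[[-0.006, 0.075, -0.013], [-0.012, 0.15, -0.025], [-0.018, 0.22, -0.04], [-0.024, 0.3, -0.05], [-0.03, 0.37, -0.063], [-0.037, 0.45, -0.077], [-0.043, 0.523, -0.089], [-0.043, 0.523, -0.089]]' --grip '[6, 6, 6, 6, 6, 6, 6, 6]'

```text
t: 20.2
ee_pos: [0.4265, -0.0497, 0.1387]
orientation: [-0.04, 2.62, 0.012]
contact_force: [-0.1, -0.5, -0.8]
gripper_width: 0.0603
grip_force: 0.0
```

Request:
apply_moves --offset '[[0, 0, 0], [0, 0, 0], [0, 0, 0], [0, 0, 0], [0, 0, 0], [0, 0, 0], [0, 0, 0], [0, 0, 0]]' --angular '[[0.065, 0.002, -0.113], [0.13, 0.004, -0.226], [0.195, 0.006, -0.339], [0.26, 0.008, -0.452], [0.325, 0.01, -0.565], [0.39, 0.012, -0.679], [0.455, 0.013, -0.792], [0.52, 0.015, -0.905]]' --grip '[6, 6, 6, 6, 6, 6, 6, 6]'

```text
t: 21.0
ee_pos: [0.4255, -0.0506, 0.1385]
orientation: [1.304, 2.329, 0.366]
contact_force: [0.5, -0.3, 0.2]
gripper_width: 0.06
grip_force: 0.0
```

Request:
apply_moves --offset '[[0, 0, 0], [0, 0, 0], [0, 0, 0], [0, 0, 0], [0, 0, 0], [0, 0, 0], [0, 0, 0], [0, 0, 0]]' --angular '[[0.065, 0.002, -0.113], [0.13, 0.004, -0.226], [0.195, 0.006, -0.339], [0.26, 0.008, -0.452], [0.325, 0.01, -0.565], [0.39, 0.012, -0.679], [0.455, 0.013, -0.792], [0.52, 0.015, -0.905]]' --grip '[6, 6, 6, 6, 6, 6, 6, 6]'

```text
t: 21.8
ee_pos: [0.4256, -0.0506, 0.1385]
orientation: [2.416, 1.443, 0.654]
contact_force: [-1.0, 0.1, -0.5]
gripper_width: 0.0606
grip_force: 0.0
```

```bash
python3 s.py
python3 - <<'E'
from plan import *
show("pre",*grasp(.474,-.0495,.028,.06,zg=.023)); show("g",*grasp(.474,-.0495,.028,0,zg=.023))
E
```

```text
21.8 j [-0.194 -0.462 -0.846  0.677  0.109  1.9  ] p [ 0.426 -0.051  0.139] w 0.0606 gf 0.0 f [-1.036  0.112 -0.491]
z [ 0.498  0.013 -0.867] y [ 0.765 -0.477  0.432] yaw_y -0.5575978993208723 rv [2.416 1.443 0.654]
pre off cm [ 1.996  0.033 -8.001] ang [ 0.523  0.012 -0.909] p [ 0.446 -0.05   0.059]
g off cm [  4.994   0.117 -13.197] ang [ 0.523  0.012 -0.909] p [ 0.475 -0.049  0.007]
```

Request:
apply_moves --offset '[[0.2, 0, -0.5], [0.5, 0, -2], [1, 0, -3.5], [1.3, 0, -5], [1.6, 0, -6], [1.8, 0, -7], [2, 0, -8], [2, 0, -8]]' --angular '[[0.065, 0.002, -0.113], [0.13, 0.004, -0.226], [0.195, 0.006, -0.339], [0.26, 0.008, -0.452], [0.325, 0.01, -0.565], [0.39, 0.012, -0.679], [0.455, 0.013, -0.792], [0.523, 0.012, -0.909]]' --grip '[6, 6, 6, 6, 6, 6, 6, 6]'

```text
t: 22.6
ee_pos: [0.4446, -0.0504, 0.0569]
orientation: [-3.028, -0.042, -0.806]
contact_force: [-0.8, -0.0, -0.2]
gripper_width: 0.0598
grip_force: 0.0
```

```bash
python3 s.py
python3 - <<'E'
from plan import *
show("g",*grasp(.474,-.0495,.028,0,zg=.0235))
E
```

```text
22.6 j [-0.182 -0.35  -0.977  0.433  0.104  2.959] p [ 0.445 -0.05   0.057] w 0.0598 gf 0.0 f [-0.772 -0.034 -0.163]
z [ 0.497  0.014 -0.868] y [ 0.028 -1.    -0.   ] yaw_y -1.5427680809629591 rv [-3.028 -0.042 -0.806]
g off cm [ 3.094  0.098 -4.985] ang [-0.    -0.003 -0.   ] p [ 0.475 -0.049  0.007]
```

Request:
apply_moves --offset '[[1, 0, -1.6], [2, 0.1, -3.2], [2.8, 0.1, -4.4], [3, 0.1, -4.9], [3, 0.1, -4.9], [3, 0.1, -4.9], [3, 0.1, -4.9], [3, 0.1, -4.9]]' --angular '[[0, 0, 0], [0, 0, 0], [0, 0, 0], [0, 0, 0], [0, 0, 0], [0, 0, 0], [0, 0, 0], [0, 0, 0]]' --grip '[6, 6, 6, 6, 6, 2.5, 2.5, 2.5]'

```text
t: 23.4
ee_pos: [0.4757, -0.0497, 0.0112]
orientation: [-3.029, -0.05, -0.813]
contact_force: [-1.6, -0.1, 1.1]
gripper_width: 0.0328
grip_force: 70.2
```

Request:
apply_moves --offset '[[0, 0, 0], [0, 0, 0], [0, 0, 1], [0, 0, 3], [0, 0, 6], [0, 0, 10], [0, 0, 14], [0, 0, 17]]' --angular '[[0, 0, 0], [0, 0, 0], [0, 0, 0], [0, 0, 0], [0, 0, 0], [0, 0, 0], [0, 0, 0], [0, 0, 0]]' --grip '[2.5, 2.5, 2.5, 2.5, 2.5, 2.5, 2.5, 2.5]'

```text
t: 24.2
ee_pos: [0.4754, -0.0496, 0.183]
orientation: [-3.029, -0.051, -0.814]
contact_force: [0.4, -0.1, -2.0]
gripper_width: 0.0327
grip_force: 69.8
```

Gripped and lifted. Rolling -π about the tool axis (0.497, 0.014, -0.868).

Request:
apply_moves --offset '[[0, 0, 1], [0, 0, 2], [0, 0, 3], [0, 0, 4], [0, 0, 5], [0, 0, 6], [0, 0, 6], [0, 0, 6]]' --angular '[[-0.065, -0.002, 0.113], [-0.13, -0.004, 0.226], [-0.195, -0.006, 0.339], [-0.26, -0.008, 0.452], [-0.325, -0.01, 0.565], [-0.39, -0.012, 0.679], [-0.455, -0.013, 0.792], [-0.52, -0.015, 0.907]]' --grip '[2.5, 2.5, 2.5, 2.5, 2.5, 2.5, 2.5, 2.5]'

```text
t: 25.0
ee_pos: [0.475, -0.0495, 0.2402]
orientation: [2.409, 1.452, 0.656]
contact_force: [-0.9, -0.4, -1.7]
gripper_width: 0.0329
grip_force: 69.8
```

Request:
apply_moves --offset '[[0, 0, 0], [0, 0, 0], [0, 0, 0], [0, 0, 0], [0, 0, 0], [0, 0, 0], [0, 0, 0], [0, 0, 0]]' --angular '[[-0.065, -0.002, 0.113], [-0.13, -0.004, 0.226], [-0.195, -0.006, 0.339], [-0.26, -0.008, 0.452], [-0.325, -0.01, 0.565], [-0.39, -0.012, 0.679], [-0.455, -0.013, 0.792], [-0.52, -0.015, 0.907]]' --grip '[2.5, 2.5, 2.5, 2.5, 2.5, 2.5, 2.5, 2.5]'

```text
t: 25.8
ee_pos: [0.4748, -0.0495, 0.2397]
orientation: [1.294, 2.338, 0.365]
contact_force: [-0.3, 0.3, -1.3]
gripper_width: 0.0326
grip_force: 69.7
```

Request:
apply_moves --offset '[[0, 0, 0], [0, 0, 0], [0, 0, 0], [0, 0, 0], [0, 0, 0], [0, 0, 0], [0, 0, 0], [0, 0, 0]]' --angular '[[-0.065, -0.002, 0.113], [-0.13, -0.004, 0.226], [-0.195, -0.006, 0.339], [-0.26, -0.008, 0.452], [-0.325, -0.01, 0.565], [-0.39, -0.012, 0.679], [-0.455, -0.013, 0.792], [-0.52, -0.015, 0.907]]' --grip '[2.5, 2.5, 2.5, 2.5, 2.5, 2.5, 2.5, 2.5]'

```text
t: 26.6
ee_pos: [0.4748, -0.0495, 0.2397]
orientation: [-0.045, 2.624, 0.01]
contact_force: [-0.9, 0.2, -2.2]
gripper_width: 0.033
grip_force: 69.7
```

```bash
python3 s.py;python3 - <<'E'
from plan import *
print(sock(-.032));show("front",*seat(-.032,lift=.12,dx=-.10))
E
```

```text
26.6 j [-0.163 -0.381 -0.579  0.863  0.096 -0.173] p [ 0.475 -0.05   0.24 ] w 0.033 gf 69.7 f [-0.882  0.176 -2.23 ]
z [ 0.495  0.015 -0.869] y [-0.034  0.999 -0.002] yaw_y 1.6048376364068024 rv [-0.045  2.624  0.01 ]
[ 0.684 -0.04 ]
front off cm [12.551  1.128 -0.868] ang [ 0.043 -0.528  0.088] p [ 0.6   -0.038  0.231]
```

Request:
apply_moves --offset '[[1, 0.1, 0], [3, 0.3, 0], [5, 0.5, 0], [7, 0.6, 0], [9, 0.8, -0.5], [11, 1, -0.9], [12.5, 1.1, -0.9], [12.5, 1.1, -0.9]]' --angular '[[0.006, -0.075, 0.013], [0.012, -0.15, 0.025], [0.018, -0.225, 0.038], [0.024, -0.3, 0.05], [0.03, -0.375, 0.063], [0.037, -0.45, 0.075], [0.043, -0.528, 0.088], [0.043, -0.528, 0.088]]' --grip '[2.5, 2.5, 2.5, 2.5, 2.5, 2.5, 2.5, 2.5]'

```text
t: 27.4
ee_pos: [0.5987, -0.0384, 0.2267]
orientation: [-0.123, 2.096, 0.079]
contact_force: [-1.4, -0.0, -3.3]
gripper_width: 0.033
grip_force: 69.8
```

```bash
cat > hp.py <<'E'
import sys
from h import *
f=sys.argv[1]
s=ctrl.get_state()["ee_pos"]; ims=[snap(n,f"{f}_{n}.png") for n in("scene","top")]
c=[(int(proj(n,[s+[0,0,dz]])[0][0])-35,int(proj(n,[s+[0,0,dz]])[0][1])-35) for n,dz in(("scene",-.03),("top",0))]
print("corners, scale 400/70:",c)
cv2.imwrite(f"pics/{f}.png",np.hstack([cv2.resize(i[y:y+70,x:x+70],(400,400),interpolation=3) for i,(x,y) in zip(ims,c)])[:,:,::-1])
E
python3 s.py; python3 hp.py hB
```

```text
27.4 j [-0.2   -0.371 -0.963 -0.041  0.279 -0.161] p [ 0.599 -0.038  0.227] w 0.033 gf 69.8 f [-1.358 -0.021 -3.327]
z [ 0.858  0.107 -0.503] y [-0.12   0.993  0.006] yaw_y 1.6912877031475526 rv [-0.123  2.096  0.079]
corners, scale 400/70: [(259, 185), (308, 193)]
```

View pics/hB.png

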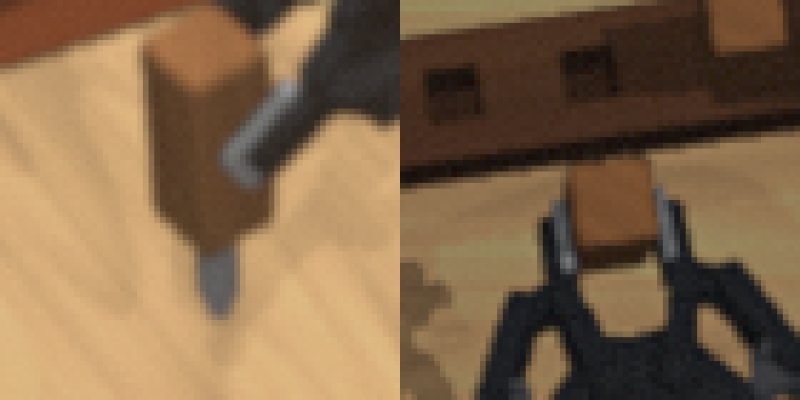

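The held punch is vertical: tip at scene px (297,240), butt centre at top px (345,228). The sockets show at top px (340.5,205) and (317,209).

Run:
```python
from held import *
from plan import sock
held([297.1,240.2],[344.7,228.])
print(sock(-.032),atz("top",[340.5,205.2],.07),sock(.032),atz("top",[316.9,209.2],.07))
```

```text
axis xy,tip z [ 0.594 -0.04   0.134] res px [ 0.429  0.071  0.271 -0.378] grasp pt [ 0.583 -0.041  0.239] s= 0.012234589449728411
[ 0.684 -0.04 ] [ 0.684 -0.039  0.07 ] [0.676 0.023] [0.675 0.024 0.07 ]
```

Request:
apply_moves --offset '[[2.5, 0, 0], [5, 0, 0], [7.5, 0, 0], [9, 0, 0], [9, 0, 0], [9, 0, -2], [9, 0, -4], [9, 0, -5]]' --angular '[[0, 0, 0], [0, 0, 0], [0, 0, 0], [0, 0, 0], [0, 0, 0], [0, 0, 0], [0, 0, 0], [0, 0, 0]]' --grip '[2.5, 2.5, 2.5, 2.5, 2.5, 2.5, 2.5, 2.5]'

```text
t: 28.3
ee_pos: [0.6891, -0.0385, 0.1795]
orientation: [-0.123, 2.094, 0.078]
contact_force: [-0.7, 1.3, -1.9]
gripper_width: 0.0331
grip_force: 69.8
```

Request:
apply_moves --offset '[[0, 0, -0.5], [0, 0, -1], [0, 0, -1.5], [0, 0, -2], [0, 0, -2.5], [0, 0, -3], [0, 0, -3]]' --angular '[[0, 0, 0], [0, 0, 0], [0, 0, 0], [0, 0, 0], [0, 0, 0], [0, 0, 0], [0, 0, 0]]' --grip '[2.5, 2.5, 2.5, 2.5, 2.5, 2.5, 2.5]'

```text
t: 29.0
ee_pos: [0.6899, -0.0385, 0.1499]
orientation: [-0.124, 2.092, 0.078]
contact_force: [-0.3, -0.2, -3.1]
gripper_width: 0.0329
grip_force: 69.8
```

Request:
apply_moves --offset '[[0, 0, -0.6], [0, 0, -1.2], [0, 0, -1.8], [0, 0, -2.3], [0, 0, -2.8], [0, 0, -3.2], [0, 0, -3.2]]' --angular '[[0, 0, 0], [0, 0, 0], [0, 0, 0], [0, 0, 0], [0, 0, 0], [0, 0, 0], [0, 0, 0]]' --grip '[2.5, 2.5, 2.5, 2.5, 2.5, 2.5, 2.5]'

```text
t: 29.7
ee_pos: [0.69, -0.0385, 0.1181]
orientation: [-0.124, 2.092, 0.078]
contact_force: [0.1, -0.7, -2.6]
gripper_width: 0.033
grip_force: 69.8
```

Request:
apply_moves --offset '[[0, 0, -0.1], [0, 0, -0.2], [0, 0, -0.3], [0, 0, -0.3]]' --angular '[[0, 0, 0], [0, 0, 0], [0, 0, 0], [0, 0, 0]]' --grip '[2.5, 2.5, 2.5, 2.5]'

```text
t: 30.1
ee_pos: [0.6904, -0.0386, 0.1163]
orientation: [-0.124, 2.091, 0.078]
contact_force: [-0.7, -0.5, -2.9]
gripper_width: 0.0328
grip_force: 69.8
```

Request:
apply_moves --offset '[[0, 0, -0.1], [0, 0, -0.2], [0, 0, -0.3], [0, 0, -0.3], [0, 0, -0.3], [0, 0, -0.3], [0, 0, -0.3], [0, 0, -0.3]]' --angular '[[0, 0, 0], [0, 0, 0], [0, 0, 0], [0, 0, 0], [0, 0, 0], [0, 0, 0], [0, 0, 0], [0, 0, 0]]' --grip '[2.5, 2.5, 2.5, 3.7, 4.5, 4.5, 4.5, 4.5]'

```text
t: 30.9
ee_pos: [0.6905, -0.0386, 0.1136]
orientation: [-0.124, 2.09, 0.078]
contact_force: [0.7, 1.0, 0.5]
gripper_width: 0.0451
grip_force: 0.0
```

Request:
apply_moves --offset '[[-1, -0.1, 0.6], [-2, -0.2, 1.2], [-4, -0.5, 2.4], [-7, -0.8, 4.1], [-10, -1.2, 6], [-13, -1, 7]]' --angular '[[0, 0, 0], [0, 0, 0], [0, 0, 0], [0, 0, 0], [0, 0, 0], [0, 0, 0]]' --grip '[4.5, 4.5, 4.5, 4.5, 6, 6]'

```text
t: 31.5
ee_pos: [0.5599, -0.049, 0.1853]
orientation: [-0.124, 2.088, 0.076]
contact_force: [-0.3, 0.8, 1.4]
gripper_width: 0.0598
grip_force: 0.0
```

```bash
timeout 500 python3 pl.py st6; python3 s.py;python3 - <<'E'
from plan import *
p,_=grasp(.492,.118,.265,.10,zg=.02); p[2]=.14; show("pre",p,mk(.265,np.pi/3,1))
E
```

```text
[373. 306.] [283. 280.] score 0.73 0.9 -> [0.4974 0.1188 0.0117] gap 0.0092
[242. 241.] [367. 194.] score 0.71 0.74 -> [ 0.6962 -0.1024  0.1353] gap 0.0035
[259. 263.] [340. 201.] score 0.65 0.53 -> [ 0.687  -0.0377  0.1214] gap 0.0022
lying (array([0.4928, 0.1186, 0.017 , 3.4069]), np.float64(0.8539180755615234)) tip yaw 0.2653331160285157
31.7 j [-0.256 -0.408 -1.088 -0.128  0.326 -0.191] p [ 0.56  -0.049  0.185] w 0.0599 gf 0.0 f [-0.058 -0.77   0.917]
z [ 0.861  0.106 -0.497] y [-0.12   0.993  0.003] yaw_y 1.691172190336062 rv [-0.124  2.088  0.076]
pre off cm [-11.524  15.412  -4.477] ang [-0.104  0.518  0.142] p [0.445 0.105 0.14 ]
```

View pics/st6.png

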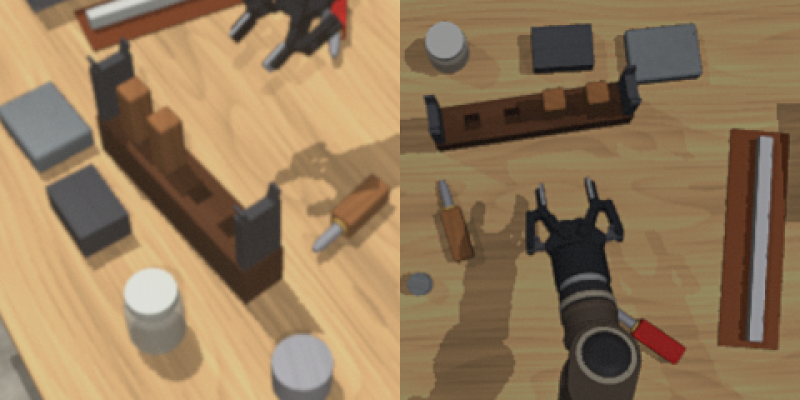

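Run:
```python
from plan import *
from h import atz
print("spool",atz("top",[261.5,310.5],.044))
p,_=grasp(.4925,.1186,.30,.10,zg=.02); p[2]=.16; show("pre",p,mk(.30,np.pi/3,1)); print(mk(.30,np.pi/3,1).as_matrix()[:,2])
```

```text
spool [0.412 0.177 0.044]
pre off cm [-11.427  15.309  -2.477] ang [-0.113  0.516  0.176] p [0.446 0.104 0.16 ]
[ 0.478  0.148 -0.866]
```

Request:
apply_moves --offset '[[-1, 2, 0], [-3, 4, 0], [-5, 6, 0], [-7, 8, 0], [-9, 10.5, -1], [-10, 13, -2], [-11.4, 15.3, -2.5], [-11.4, 15.3, -2.5]]' --angular '[[-0.016, 0.075, 0.025], [-0.032, 0.15, 0.05], [-0.048, 0.22, 0.075], [-0.064, 0.3, 0.1], [-0.08, 0.37, 0.125], [-0.1, 0.45, 0.15], [-0.113, 0.516, 0.176], [-0.113, 0.516, 0.176]]' --grip '[6, 6, 6, 6, 6, 6, 6, 6]'

```text
t: 32.5
ee_pos: [0.4471, 0.1071, 0.1578]
orientation: [-0.398, 2.598, 0.108]
contact_force: [1.3, -0.4, 0.4]
gripper_width: 0.06
grip_force: 0.0
```

Request:
apply_moves --offset '[[0, 0, 0], [0, 0, 0], [0, 0, 0], [0, 0, 0], [0, 0, 0], [0, 0, 0], [0, 0, 0], [0, 0, 0]]' --angular '[[0.063, 0.019, -0.113], [0.125, 0.039, -0.227], [0.188, 0.058, -0.34], [0.25, 0.078, -0.454], [0.313, 0.097, -0.567], [0.376, 0.116, -0.68], [0.438, 0.136, -0.794], [0.5, 0.155, -0.907]]' --grip '[6, 6, 6, 6, 6, 6, 6, 6]'

```text
t: 33.3
ee_pos: [0.4472, 0.104, 0.1575]
orientation: [0.993, 2.51, 0.455]
contact_force: [-0.5, 0.5, 0.2]
gripper_width: 0.0601
grip_force: 0.0
```

Request:
apply_moves --offset '[[0, 0, 0], [0, 0, 0], [0, 0, 0], [0, 0, 0], [0, 0, 0], [0, 0, 0], [0, 0, 0], [0, 0, 0]]' --angular '[[0.063, 0.019, -0.113], [0.125, 0.039, -0.227], [0.188, 0.058, -0.34], [0.25, 0.078, -0.454], [0.313, 0.097, -0.567], [0.376, 0.116, -0.68], [0.438, 0.136, -0.794], [0.5, 0.155, -0.907]]' --grip '[6, 6, 6, 6, 6, 6, 6, 6]'

```text
t: 34.1
ee_pos: [0.4472, 0.104, 0.1575]
orientation: [2.246, 1.78, 0.719]
contact_force: [-1.0, -0.5, 0.0]
gripper_width: 0.0602
grip_force: 0.0
```

```bash
python3 s.py
python3 - <<'E'
from plan import *
show("pre",*grasp(.4925,.1186,.30,.06,zg=.0235)); show("g",*grasp(.4925,.1186,.30,0,zg=.0235))
E
```

```text
34.1 j [ 0.193 -0.41  -0.781  0.678  0.055  2.009] p [0.447 0.104 0.158] w 0.0602 gf 0.0 f [-1.016 -0.508  0.022]
z [ 0.479  0.15  -0.865] y [ 0.863 -0.263  0.432] yaw_y -0.29577323696073843 rv [2.246 1.78  0.719]
pre off cm [ 1.81   0.62  -9.851] ang [ 0.496  0.156 -0.901] p [0.465 0.11  0.059]
g off cm [  4.676   1.506 -15.047] ang [ 0.496  0.156 -0.901] p [0.494 0.119 0.007]
```

Request:
apply_moves --offset '[[0.1, 0.1, -1], [0.3, 0.1, -2.5], [0.6, 0.2, -4], [0.9, 0.3, -5.5], [1.2, 0.4, -7], [1.5, 0.5, -8.5], [1.8, 0.6, -9.8], [1.8, 0.6, -9.8]]' --angular '[[0.062, 0.019, -0.113], [0.125, 0.039, -0.226], [0.187, 0.058, -0.339], [0.249, 0.078, -0.452], [0.311, 0.097, -0.565], [0.373, 0.117, -0.678], [0.435, 0.136, -0.791], [0.496, 0.156, -0.901]]' --grip '[6, 6, 6, 6, 6, 6, 6, 6]'

```text
t: 34.9
ee_pos: [0.4637, 0.1098, 0.0572]
orientation: [-2.93, -0.443, -0.781]
contact_force: [-1.1, -0.2, 0.5]
gripper_width: 0.0601
grip_force: 0.0
```

```bash
python3 s.py
python3 - <<'E'
from plan import *
show("g",*grasp(.4925,.1186,.30,0,zg=.0235))
from h import *
for n in("scene","top"):
    ctrl.grab_frame(n); print([np.round(d["uv"]) for d in ctrl.find_in(n,"punch0")])
E
```

```text
34.9 j [ 0.202 -0.287 -0.94   0.399  0.049  3.057] p [0.464 0.11  0.057] w 0.0601 gf 0.0 f [-1.05  -0.201  0.519]
z [ 0.475  0.147 -0.867] y [ 0.296 -0.955 -0.   ] yaw_y -1.2707639186388577 rv [-2.93  -0.443 -0.781]
g off cm [ 3.019  0.929 -5.011] ang [ 0.001 -0.003 -0.   ] p [0.494 0.119 0.007]
[array([374., 305.]), array([240., 241.]), array([362., 192.]), array([257., 263.])]
[array([281., 275.]), array([402., 342.]), array([343., 203.])]
```

Request:
apply_moves --offset '[[1, 0.3, -1.6], [2, 0.6, -3.2], [2.7, 0.8, -4.4], [2.9, 0.9, -4.9], [2.9, 0.9, -4.9], [2.9, 0.9, -4.9], [2.9, 0.9, -4.9], [2.9, 0.9, -4.9]]' --angular '[[0, 0, 0], [0, 0, 0], [0, 0, 0], [0, 0, 0], [0, 0, 0], [0, 0, 0], [0, 0, 0], [0, 0, 0]]' --grip '[6, 6, 6, 6, 6, 2.5, 2.5, 2.5]'

```text
t: 35.9
ee_pos: [0.494, 0.1195, 0.0125]
orientation: [-2.927, -0.452, -0.789]
contact_force: [-0.6, -0.9, 3.6]
gripper_width: 0.0327
grip_force: 69.4
```

Request:
apply_moves --offset '[[0, 0, 0], [0, 0, 0], [0, 0, 1], [0, 0, 3], [0, 0, 6], [0, 0, 10], [0, 0, 14], [0, 0, 17]]' --angular '[[0, 0, 0], [0, 0, 0], [0, 0, 0], [0, 0, 0], [0, 0, 0], [0, 0, 0], [0, 0, 0], [0, 0, 0]]' --grip '[2.5, 2.5, 2.5, 2.5, 2.5, 2.5, 2.5, 2.5]'

```text
t: 36.7
ee_pos: [0.4933, 0.1194, 0.184]
orientation: [-2.927, -0.452, -0.789]
contact_force: [0.4, -0.0, -1.6]
gripper_width: 0.033
grip_force: 69.1
```

Gripped. Rolling -π about (0.478, 0.148, -0.866).

Request:
apply_moves --offset '[[0, 0, 1], [0, 0, 2], [0, 0, 3], [0, 0, 4], [0, 0, 5], [0, 0, 6], [0, 0, 6], [0, 0, 6]]' --angular '[[-0.063, -0.019, 0.113], [-0.125, -0.039, 0.227], [-0.188, -0.058, 0.34], [-0.25, -0.078, 0.454], [-0.313, -0.097, 0.567], [-0.376, -0.116, 0.68], [-0.438, -0.136, 0.794], [-0.5, -0.155, 0.907]]' --grip '[2.5, 2.5, 2.5, 2.5, 2.5, 2.5, 2.5, 2.5]'

```text
t: 37.5
ee_pos: [0.4929, 0.1193, 0.2413]
orientation: [2.228, 1.799, 0.713]
contact_force: [0.3, -0.6, -1.4]
gripper_width: 0.0327
grip_force: 69.2
```

Request:
apply_moves --offset '[[0, 0, 0], [0, 0, 0], [0, 0, 0], [0, 0, 0], [0, 0, 0], [0, 0, 0], [0, 0, 0], [0, 0, 0]]' --angular '[[-0.063, -0.019, 0.113], [-0.125, -0.039, 0.227], [-0.188, -0.058, 0.34], [-0.25, -0.078, 0.454], [-0.313, -0.097, 0.567], [-0.376, -0.116, 0.68], [-0.438, -0.136, 0.794], [-0.5, -0.155, 0.907]]' --grip '[2.5, 2.5, 2.5, 2.5, 2.5, 2.5, 2.5, 2.5]'

```text
t: 38.3
ee_pos: [0.4927, 0.1193, 0.2407]
orientation: [0.97, 2.517, 0.447]
contact_force: [0.5, 0.2, -2.3]
gripper_width: 0.0331
grip_force: 69.2
```

Request:
apply_moves --offset '[[0, 0, 0], [0, 0, 0], [0, 0, 0], [0, 0, 0], [0, 0, 0], [0, 0, 0], [0, 0, 0], [0, 0, 0]]' --angular '[[-0.063, -0.019, 0.113], [-0.125, -0.039, 0.227], [-0.188, -0.058, 0.34], [-0.25, -0.078, 0.454], [-0.313, -0.097, 0.567], [-0.376, -0.116, 0.68], [-0.438, -0.136, 0.794], [-0.5, -0.155, 0.907]]' --grip '[2.5, 2.5, 2.5, 2.5, 2.5, 2.5, 2.5, 2.5]'

```text
t: 39.1
ee_pos: [0.4927, 0.1193, 0.2407]
orientation: [-0.407, 2.592, 0.101]
contact_force: [-0.3, 0.5, -1.8]
gripper_width: 0.0328
grip_force: 69.2
```

```bash
python3 s.py;python3 - <<'E'
from plan import *
print(sock(.032));show("front",*seat(.032,lift=.12,dx=-.10))
E
```

```text
39.1 j [ 0.212 -0.328 -0.549  0.831  0.044 -0.088] p [0.493 0.119 0.241] w 0.0328 gf 69.2 f [-0.29   0.5   -1.827]
z [ 0.476  0.147 -0.867] y [-0.305  0.952 -0.006] yaw_y 1.8807275090518263 rv [-0.407  2.592  0.101]
[0.676 0.023]
front off cm [ 9.965 -9.401 -0.97 ] ang [ 0.119 -0.513 -0.18 ] p [0.592 0.025 0.231]
```

Request:
apply_moves --offset '[[1, -1, 0], [2.5, -2.5, 0], [4, -4, 0], [5.5, -5.5, 0], [7, -7, -0.5], [8.5, -8.5, -1], [10, -9.4, -1], [10, -9.4, -1]]' --angular '[[0.017, -0.073, -0.026], [0.034, -0.147, -0.051], [0.051, -0.22, -0.077], [0.068, -0.293, -0.103], [0.085, -0.366, -0.129], [0.102, -0.44, -0.154], [0.119, -0.513, -0.18], [0.119, -0.513, -0.18]]' --grip '[2.5, 2.5, 2.5, 2.5, 2.5, 2.5, 2.5, 2.5]'

```text
t: 39.9
ee_pos: [0.5916, 0.0245, 0.2268]
orientation: [-0.122, 2.095, 0.078]
contact_force: [-0.8, 0.0, -1.9]
gripper_width: 0.033
grip_force: 69.2
```

```bash
python3 s.py; python3 hp.py hA
```

```text
39.9 j [-0.02  -0.408 -0.987 -0.048  0.123 -0.066] p [0.592 0.025 0.227] w 0.033 gf 69.2 f [-0.837  0.018 -1.94 ]
z [ 0.858  0.106 -0.503] y [-0.119  0.993  0.006] yaw_y 1.6905323230344618 rv [-0.122  2.095  0.078]
corners, scale 400/70: [(279, 203), (281, 197)]
```

View pics/hA.png

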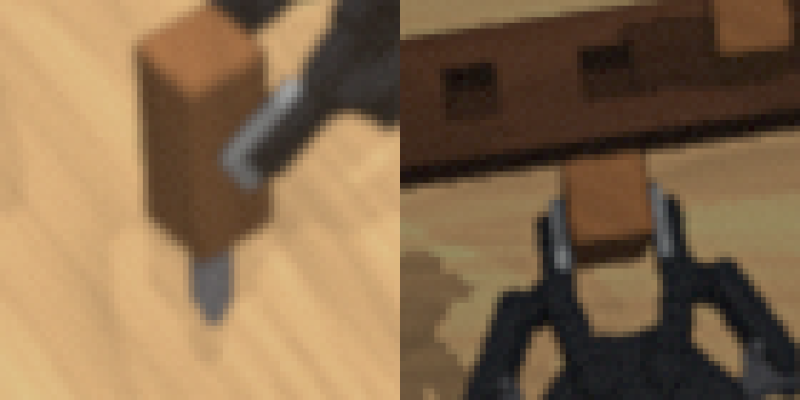

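The punch is vertical. Tip at scene px (316,259), butt centre at top px (317,231), target socket at top px (316.5,209).

Run:
```python
from held import *
from plan import sock
held([315.9,259.1],[316.8,231.2])
print(sock(.032),atz("top",[316.5,209],.07))
```

```text
axis xy,tip z [0.588 0.024 0.132] res px [ 0.013  0.002  0.009 -0.012] grasp pt [0.576 0.023 0.239] s= 0.014385480037646198
[0.676 0.023] [0.675 0.025 0.07 ]
```

Move +8.8 cm in x, then lower 11.2 cm.

Request:
apply_moves --offset '[[2.5, 0, 0], [5, 0, 0], [7.5, 0, 0], [8.8, 0, 0], [8.8, 0, 0], [8.8, 0, -2], [8.8, 0, -4], [8.8, 0, -5]]' --angular '[[0, 0, 0], [0, 0, 0], [0, 0, 0], [0, 0, 0], [0, 0, 0], [0, 0, 0], [0, 0, 0], [0, 0, 0]]' --grip '[2.5, 2.5, 2.5, 2.5, 2.5, 2.5, 2.5, 2.5]'

```text
t: 40.8
ee_pos: [0.6797, 0.0258, 0.1789]
orientation: [-0.125, 2.094, 0.079]
contact_force: [-1.7, -0.0, -1.5]
gripper_width: 0.033
grip_force: 69.3
```

Request:
apply_moves --offset '[[0, 0, -0.5], [0, 0, -1], [0, 0, -1.5], [0, 0, -2], [0, 0, -2.5], [0, 0, -3], [0, 0, -3]]' --angular '[[0, 0, 0], [0, 0, 0], [0, 0, 0], [0, 0, 0], [0, 0, 0], [0, 0, 0], [0, 0, 0]]' --grip '[2.5, 2.5, 2.5, 2.5, 2.5, 2.5, 2.5]'

```text
t: 41.5
ee_pos: [0.6809, 0.0254, 0.1499]
orientation: [-0.124, 2.092, 0.079]
contact_force: [-0.4, -0.3, -1.2]
gripper_width: 0.0329
grip_force: 69.3
```

Request:
apply_moves --offset '[[0, 0, -0.6], [0, 0, -1.2], [0, 0, -1.8], [0, 0, -2.3], [0, 0, -2.8], [0, 0, -3.2], [0, 0, -3.2]]' --angular '[[0, 0, 0], [0, 0, 0], [0, 0, 0], [0, 0, 0], [0, 0, 0], [0, 0, 0], [0, 0, 0]]' --grip '[2.5, 2.5, 2.5, 2.5, 2.5, 2.5, 2.5]'

```text
t: 42.2
ee_pos: [0.681, 0.0254, 0.1181]
orientation: [-0.124, 2.092, 0.079]
contact_force: [-0.6, 0.2, -1.1]
gripper_width: 0.0327
grip_force: 69.3
```

Request:
apply_moves --offset '[[0, 0, -0.1], [0, 0, -0.2], [0, 0, -0.3], [0, 0, -0.3]]' --angular '[[0, 0, 0], [0, 0, 0], [0, 0, 0], [0, 0, 0]]' --grip '[2.5, 2.5, 2.5, 2.5]'

```text
t: 42.6
ee_pos: [0.6814, 0.0254, 0.1163]
orientation: [-0.124, 2.09, 0.079]
contact_force: [-0.2, -0.2, -1.8]
gripper_width: 0.0329
grip_force: 69.3
```

Request:
apply_moves --offset '[[0, 0, -0.1], [0, 0, -0.2], [0, 0, -0.3], [0, 0, -0.3], [0, 0, -0.3], [0, 0, -0.3], [0, 0, -0.3], [0, 0, -0.3]]' --angular '[[0, 0, 0], [0, 0, 0], [0, 0, 0], [0, 0, 0], [0, 0, 0], [0, 0, 0], [0, 0, 0], [0, 0, 0]]' --grip '[2.5, 2.5, 2.5, 3.7, 4.5, 4.5, 4.5, 4.5]'

```text
t: 43.4
ee_pos: [0.6815, 0.0254, 0.1135]
orientation: [-0.124, 2.09, 0.079]
contact_force: [-0.3, -0.7, 0.7]
gripper_width: 0.0448
grip_force: 0.0
```

Request:
apply_moves --offset '[[-1, -0.1, 0.6], [-2, -0.2, 1.2], [-4, -0.5, 2.4], [-7, -0.8, 4.1], [-10, -1.2, 6], [-13, -3, 8], [-15, -6, 10], [-15, -6, 10]]' --angular '[[0, 0, 0], [0, 0, 0], [0, 0, 0], [0, 0, 0], [0, 0, 0], [0, 0, 0], [0, 0, 0], [0, 0, 0]]' --grip '[4.5, 4.5, 4.5, 4.5, 6, 6, 6, 6]'

```text
t: 44.2
ee_pos: [0.5309, -0.038, 0.2182]
orientation: [-0.119, 2.084, 0.073]
contact_force: [1.0, 0.0, 0.8]
gripper_width: 0.06
grip_force: 0.0
```

```bash
timeout 500 python3 pl.py st7; timeout 200 python3 look.py bar; python3 s.py;python3 - <<'E'
from plan import *
Rg=R.from_matrix(np.c_[np.cross(y:=np.array([np.cos(-1.676),np.sin(-1.676),0]),[0,0,-1]),y,[0,0,-1]])
show("overbar",[.4735,-.3755,.12],Rg)
E
```

```text
[242. 245.] [366. 195.] score 0.92 0.82 -> [ 0.6978 -0.1002  0.1257] gap 0.0035
[256. 262.] [341. 204.] score 0.85 0.77 -> [ 0.6856 -0.0421  0.1159] gap 0.0153
[281. 283.] [316. 207.] score 0.66 0.77 -> [0.6733 0.0267 0.1147] gap 0.0001
bar ['scene', 'top'] [ 0.4742 -0.3763  0.004   1.4572] 0.8359695672988892 ('scene', array([ 0.4792, -0.3796,  0.004 ,  1.4582])) ('top', array([ 0.4725, -0.3757,  0.004 ,  1.4627]))
44.6 j [-0.232 -0.53  -1.071  0.013  0.309 -0.179] p [ 0.531 -0.033  0.212] w 0.0598 gf 0.0 f [-0.402  0.54   0.523]
z [ 0.859  0.109 -0.501] y [-0.123  0.992  0.006] yaw_y 1.6941540384229263 rv [-0.126  2.093  0.081]
overbar off cm [ -5.792 -34.208  -9.174] ang [-1.479 -0.021  2.549] p [ 0.473 -0.376  0.12 ]
```

View pics/st7.png

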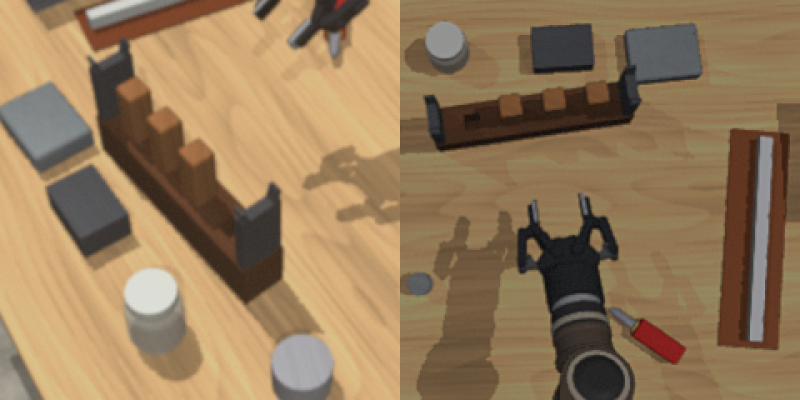

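Run:
```python
from plan import *
y=np.array([np.cos(1.46),np.sin(1.46),0])
Rg=R.from_matrix(np.c_[np.cross(y,[0,0,-1]),y,[0,0,-1]])
show("overbar",[.4735,-.3758,.12],Rg)
from h import *
cal("scene");cal("top")
r={n:ctrl.regions_of(n,"punch0") for n in("scene","top")}
V=[P[:,[2,1,0]] for P in PUN[:1]]
for o,a,b in((-.096,(242,245),(366,195)),(-.032,(256,262),(341,204)),(.032,(281,283),(316,207))):
    M={n:min(r[n],key=lambda d:np.hypot(*(np.array(d["uv"])-u)))["region"].astype(np.float32) for n,u in(("scene",a),("top",b))}
    print(o,sock(o),*fit(M,V,[*sock(o),.1125,.12],True))
```

```text
overbar off cm [ -5.792 -34.238  -9.174] ang [-0.012  1.048 -0.209] p [ 0.473 -0.376  0.12 ]
-0.096 [ 0.692 -0.104] [ 0.693 -0.105  0.113  0.098] 0.8281115293502808
-0.032 [ 0.684 -0.04 ] [ 0.685 -0.039  0.113  0.091] 0.8440932035446167
0.032 [0.676 0.023] [0.676 0.027 0.114 0.117] 0.8673123121261597
```

All three punches are home: the fitted origin heights are 0.113 to 0.114 m, on the socket centres. Going for the bar.

Request:
apply_moves --offset '[[-1, -4.3, 0], [-2, -8.6, 0], [-3, -13, 0], [-4, -17, 0], [-5, -21.5, -1], [-5.8, -26, -3], [-5.8, -30, -5], [-5.8, -34.2, -7]]' --angular '[[-0.002, 0.131, -0.026], [-0.003, 0.262, -0.052], [-0.005, 0.393, -0.078], [-0.006, 0.524, -0.104], [-0.008, 0.655, -0.131], [-0.009, 0.786, -0.157], [-0.01, 0.917, -0.183], [-0.012, 1.048, -0.209]]' --grip '[5, 5, 5, 5, 5, 5, 5, 5]'

```text
t: 45.5
ee_pos: [0.474, -0.3786, 0.143]
orientation: [-0.175, -3.135, 0.006]
contact_force: [0.6, -0.6, 1.4]
gripper_width: 0.05
grip_force: 0.0
```

Request:
apply_moves --offset '[[0, 0, 0], [0, 0, 0]]' --angular '[[0, 0, 0], [0, 0, 0]]' --grip '[5, 5]'

```text
t: 45.7
ee_pos: [0.4739, -0.3766, 0.1383]
orientation: [-0.173, -3.133, -0.004]
contact_force: [-0.6, 0.5, 0.6]
gripper_width: 0.0505
grip_force: 0.0
```

```bash
python3 s.py
python3 - <<'E'
from plan import *
y=np.array([np.cos(1.46),np.sin(1.46),0])
Rg=R.from_matrix(np.c_[np.cross(y,[0,0,-1]),y,[0,0,-1]])
show("grasp",[.4735,-.3758,.007],Rg)
E
```

```text
45.7 j [-0.671  0.295 -0.033  1.247  0.    -0.561] p [ 0.474 -0.377  0.138] w 0.0505 gf 0.0 f [-0.6    0.547  0.608]
z [-0.003  0.003 -1.   ] y [0.11  0.994 0.002] yaw_y 1.4603222709261452 rv [-0.173 -3.133 -0.004]
grasp off cm [ -0.043   0.075 -13.135] ang [-0.003 -0.003 -0.   ] p [ 0.473 -0.376  0.007]
```

Request:
apply_moves --offset '[[0, 0.1, -4], [0, 0.1, -8], [0, 0.1, -11], [0, 0.1, -12.5], [0, 0.1, -13], [0, 0.1, -13], [0, 0.1, -13], [0, 0.1, -13]]' --angular '[[0, 0, 0], [0, 0, 0], [0, 0, 0], [0, 0, 0], [0, 0, 0], [0, 0, 0], [0, 0, 0], [0, 0, 0]]' --grip '[5, 5, 5, 5, 5, 5, 1.5, 1.5]'

```text
t: 46.5
ee_pos: [0.4743, -0.376, 0.0155]
orientation: [0.173, 3.131, -0.006]
contact_force: [0.6, -0.5, 4.2]
gripper_width: 0.0218
grip_force: 4.2
```

Request:
apply_moves --offset '[[0, 0, 0], [0, 0, 0], [0, 0, 0], [0, 0, 1], [0, 0, 3], [0, 0, 7], [0, 0, 11], [0, 0, 15]]' --angular '[[0, 0, 0], [0, 0, 0], [0, 0, 0], [0, 0, 0], [0, 0, 0], [0, 0, 0], [0, 0, 0], [0, 0, 0]]' --grip '[1.5, 1.5, 1.5, 1.5, 1.5, 1.5, 1.5, 1.5]'

```text
t: 47.3
ee_pos: [0.4731, -0.3754, 0.1654]
orientation: [0.174, 3.134, -0.004]
contact_force: [0.2, -0.3, -2.7]
gripper_width: 0.02
grip_force: 68.9
```

The grip is shallow, with the TCP about 8 mm higher than intended. I'll set the bar back on the pad and regrip lower.

Request:
apply_moves --offset '[[0, 0, -4], [0, 0, -8], [0, 0, -11], [0, 0, -13], [0, 0, -14.3], [0, 0, -14.9], [0, 0, -14.9], [0, 0, -14.9]]' --angular '[[0, 0, 0], [0, 0, 0], [0, 0, 0], [0, 0, 0], [0, 0, 0], [0, 0, 0], [0, 0, 0], [0, 0, 0]]' --grip '[1.5, 1.5, 1.5, 1.5, 1.5, 1.5, 1.5, 1.5]'

```text
t: 48.1
ee_pos: [0.474, -0.3761, 0.0158]
orientation: [0.174, 3.133, -0.005]
contact_force: [-2.2, 0.4, 4.2]
gripper_width: 0.02
grip_force: 69.6
```

Request:
apply_moves --offset '[[0, 0, 0], [0, 0, 0], [0, 0, -0.3], [0, 0, -0.6], [0, 0, -0.8], [0, 0, -0.8], [0, 0, -0.8], [0, 0, -0.8]]' --angular '[[0, 0, 0], [0, 0, 0], [0, 0, 0], [0, 0, 0], [0, 0, 0], [0, 0, 0], [0, 0, 0], [0, 0, 0]]' --grip '[3.5, 4.5, 4.5, 4.5, 4.5, 4.5, 4.5, 4.5]'

```text
t: 48.9
ee_pos: [0.4734, -0.3756, 0.0063]
orientation: [0.174, 3.134, -0.004]
contact_force: [0.2, -0.2, 0.8]
gripper_width: 0.0447
grip_force: 0.0
```

```bash
python3 s.py; timeout 200 python3 look.py bar
```

```text
48.9 j [-0.67   0.358 -0.247  0.963 -0.    -0.56 ] p [ 0.473 -0.376  0.006] w 0.0447 gf 0.0 f [ 0.16  -0.189  0.82 ]
z [ 0.002 -0.002 -1.   ] y [ 0.111  0.994 -0.002] yaw_y 1.4600298382031247 rv [ 0.174  3.134 -0.004]
bar ['scene', 'top'] [ 0.4762 -0.3781  0.004   1.4606] 0.7249215841293335 ('scene', array([ 0.475 , -0.3807,  0.004 ,  1.4607])) ('top', array([ 0.478 , -0.3763,  0.004 ,  1.4568]))
```

Request:
apply_moves --offset '[[0, 0, 0.15], [0, 0, 0.15], [0, 0, 0.15], [0, 0, 0.15], [0, 0, 0.15], [0, 0, 1], [0, 0, 3], [0, 0, 6]]' --angular '[[0, 0, 0], [0, 0, 0], [0, 0, 0], [0, 0, 0], [0, 0, 0], [0, 0, 0], [0, 0, 0], [0, 0, 0]]' --grip '[4, 1.5, 1.5, 1.5, 1.5, 1.5, 1.5, 1.5]'

```text
t: 49.9
ee_pos: [0.4719, -0.3743, 0.0647]
orientation: [-0.174, -3.135, -0.001]
contact_force: [-0.2, -1.0, -2.2]
gripper_width: 0.0205
grip_force: 69.4
```

Request:
apply_moves --offset '[[0, 0, 4], [0, 0, 8], [0, 0, 12], [0, 0, 15], [0, 1, 18], [0, 3, 20], [0, 6, 21], [0, 9, 21]]' --angular '[[0, 0, 0], [0, 0, 0], [0, 0, 0], [0, 0, 0], [0, 0, -0.1], [0, 0, -0.2], [0, 0, -0.3], [0, 0, -0.4]]' --grip '[1.5, 1.5, 1.5, 1.5, 1.5, 1.5, 1.5, 1.5]'

```text
t: 50.7
ee_pos: [0.4736, -0.2851, 0.2779]
orientation: [0.8, 3.034, -0.005]
contact_force: [0.8, -0.8, -2.3]
gripper_width: 0.0201
grip_force: 69.5
```

```bash
python3 s.py
```

```text
50.7 j [-0.541  0.181  0.128  1.513 -0.002 -0.025] p [ 0.474 -0.285  0.278] w 0.0201 gf 69.5 f [ 0.765 -0.772 -2.306]
z [ 0.003 -0.004 -1.   ] y [ 0.493  0.87  -0.002] yaw_y 1.05498016188714 rv [ 0.8    3.034 -0.005]
```

Request:
apply_moves --offset '[[2, 2.5, 0], [4.5, 6, 0], [7.5, 10, 0], [10.5, 14, 0], [13.5, 18, 0], [16.5, 22, 0], [19, 25.5, 0], [20.6, 27.6, 0]]' --angular '[[0, 0, -0.117], [0, 0, -0.234], [0, 0, -0.351], [0, 0, -0.468], [0, 0, -0.585], [0, 0, -0.702], [0, 0, -0.819], [0, 0, -0.936]]' --grip '[1.5, 1.5, 1.5, 1.5, 1.5, 1.5, 1.5, 1.5]'

```text
t: 51.5
ee_pos: [0.6804, -0.0063, 0.275]
orientation: [-2.081, -2.351, 0.006]
contact_force: [0.5, -0.6, -3.0]
gripper_width: 0.0206
grip_force: 69.4
```

Request:
apply_moves --offset '[[0, 0, -1], [0, 0, -2], [0, 0, -3], [0, 0, -3], [0, 0, -3]]' --angular '[[0, 0, 0], [0, 0, 0], [0, 0, 0], [0, 0, 0], [0, 0, 0]]' --grip '[1.5, 1.5, 1.5, 1.5, 1.5]'

```text
t: 52.0
ee_pos: [0.6786, -0.0107, 0.2464]
orientation: [2.081, 2.354, -0.006]
contact_force: [0.3, 0.2, -2.1]
gripper_width: 0.0205
grip_force: 69.5
```

```bash
python3 s.py; sed 's/\[.474,-.375,.004,1.464\]/[.68,-.0085,.243,.124]/' look.py > look2.py; sed -i 's/print(w,list(M),\*fit(M,P,p0)/print(w,list(M),*fit(M,P,p0,True)/' look2.py; timeout 300 python3 look2.py bar
```

```text
52.0 j [-0.015  0.44   0.409  1.542 -0.003  1.433] p [ 0.679 -0.011  0.246] w 0.0205 gf 69.5 f [ 0.325  0.204 -2.09 ]
z [-0.002 -0.003 -1.   ] y [ 0.992  0.123 -0.003] yaw_y 0.12289638595336264 rv [ 2.081  2.354 -0.006]
bar ['scene', 'top'] [ 0.6793 -0.0134  0.2403  0.127 ] 0.6186012029647827 ('scene', array([ 0.6806, -0.0134,  0.243 ,  0.1285])) ('top', array([ 0.6789, -0.0111,  0.243 ,  0.129 ]))
```

Bar at about (0.679, -0.012), underside near 0.242 m. I'll shift (+0.1, +0.3) cm and lower it.

Request:
apply_moves --offset '[[0.1, 0.3, -1], [0.1, 0.3, -2.5], [0.1, 0.3, -4], [0.1, 0.3, -5], [0.1, 0.3, -5.8], [0.1, 0.3, -5.8]]' --angular '[[0, 0, 0], [0, 0, 0], [0, 0, 0], [0, 0, 0], [0, 0, 0], [0, 0, 0]]' --grip '[1.5, 1.5, 1.5, 1.5, 1.5, 1.5]'

```text
t: 52.8
ee_pos: [0.6798, -0.0065, 0.1868]
orientation: [-2.079, -2.354, 0.007]
contact_force: [0.1, -0.6, -2.6]
gripper_width: 0.0205
grip_force: 69.5
```

```bash
python3 s.py;python3 - <<'E'
from h import *
a=snap('scene','s8.png');b=snap('top','t8.png')
cv2.imwrite('pics/st8.png',np.hstack([cv2.resize(a[190:350,190:350],(400,400),interpolation=3),cv2.resize(b[145:285,260:400],(400,400),interpolation=3)])[:,:,::-1])
E
```

```text
52.8 j [-0.008  0.434  0.27   1.41  -0.003  1.438] p [ 0.68  -0.006  0.187] w 0.0205 gf 69.5 f [ 0.066 -0.586 -2.646]
z [-0.004 -0.003 -1.   ] y [ 0.992  0.124 -0.004] yaw_y 0.12410108223475952 rv [-2.079 -2.354  0.007]
```

View pics/st8.png

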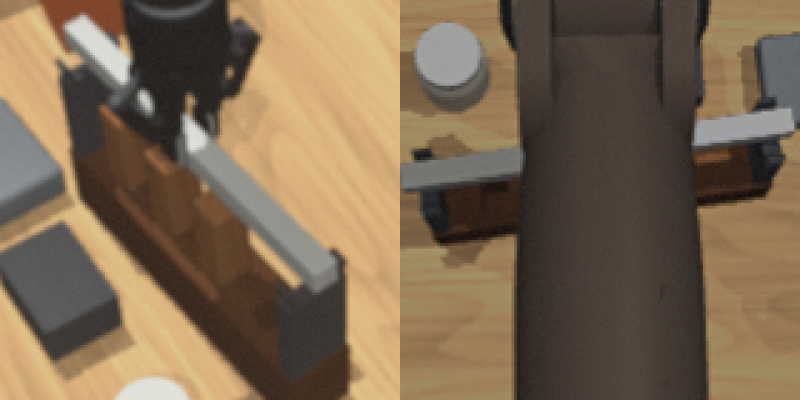

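The bar is above both posts and between the lips (scene crop (325,275) and (80,60)). Lowering slowly.

Request:
apply_moves --offset '[[0, 0, -0.4], [0, 0, -0.8], [0, 0, -1.1], [0, 0, -1.4], [0, 0, -1.6], [0, 0, -1.7], [0, 0, -1.7]]' --angular '[[0, 0, 0], [0, 0, 0], [0, 0, 0], [0, 0, 0], [0, 0, 0], [0, 0, 0], [0, 0, 0]]' --grip '[1.5, 1.5, 1.5, 1.5, 1.5, 1.5, 1.5]'

```text
t: 53.6
ee_pos: [0.6803, -0.0066, 0.1712]
orientation: [2.079, 2.355, -0.005]
contact_force: [-0.0, 0.5, -1.6]
gripper_width: 0.0207
grip_force: 69.5
```

Request:
apply_moves --offset '[[0, 0, -0.1], [0, 0, -0.2], [0, 0, -0.2]]' --angular '[[0, 0, 0], [0, 0, 0], [0, 0, 0]]' --grip '[1.5, 1.5, 1.5]'

```text
t: 53.9
ee_pos: [0.6803, -0.0066, 0.1692]
orientation: [2.079, 2.355, -0.005]
contact_force: [0.6, -0.0, -1.5]
gripper_width: 0.0202
grip_force: 69.5
```

Request:
apply_moves --offset '[[0, 0, -0.1], [0, 0, -0.2], [0, 0, -0.3], [0, 0, -0.3], [0, 0, -0.3]]' --angular '[[0, 0, 0], [0, 0, 0], [0, 0, 0], [0, 0, 0], [0, 0, 0]]' --grip '[1.5, 1.5, 1.5, 1.5, 1.5]'

```text
t: 54.4
ee_pos: [0.6804, -0.0066, 0.1673]
orientation: [2.079, 2.354, -0.004]
contact_force: [-3.5, -0.4, 5.6]
gripper_width: 0.0203
grip_force: 70.4
```

Contact, so the bar is on the posts. Releasing and withdrawing upward.

Request:
apply_moves --offset '[[0, 0, 0], [0, 0, 0], [0, 0, 0], [0, 0, 0], [0, 0, 2], [0, 0, 5], [0, 0, 9], [0, 0, 13]]' --angular '[[0, 0, 0], [0, 0, 0], [0, 0, 0], [0, 0, 0], [0, 0, 0], [0, 0, 0], [0, 0, 0], [0, 0, 0]]' --grip '[3, 4.5, 4.5, 4.5, 4.5, 4.5, 4.5, 4.5]'

```text
t: 55.2
ee_pos: [0.68, -0.0066, 0.2972]
orientation: [-2.079, -2.355, 0.006]
contact_force: [1.5, -1.6, 0.4]
gripper_width: 0.045
grip_force: 0.0
```

Request:
apply_moves --offset '[[-3, -1, 0], [-7, -3, 0], [-11, -6, 0], [-15, -10, 0], [-19, -14, 0], [-23, -17, 0], [-26, -20, 0], [-26, -20, 0]]' --angular '[[0, 0, 0], [0, 0, 0], [0, 0, 0], [0, 0, 0], [0, 0, 0], [0, 0, 0], [0, 0, 0], [0, 0, 0]]' --grip '[4.5, 4.5, 4.5, 4.5, 4.5, 4.5, 4.5, 4.5]'

```text
t: 56.0
ee_pos: [0.4169, -0.2091, 0.2972]
orientation: [2.084, 2.348, -0.006]
contact_force: [-0.5, 0.7, -0.3]
gripper_width: 0.0449
grip_force: 0.0
```

```bash
sed -i 's/\[.68,-.0085,.243,.124\]/[.68,-.0085,.163,.124]/' look2.py; timeout 300 python3 look2.py bar
python3 - <<'E'
from h import *
a=snap('scene','s9.png');b=snap('top','t9.png')
cv2.imwrite('pics/st9.png',np.hstack([cv2.resize(a[190:350,190:350],(400,400),interpolation=3),cv2.resize(b[145:285,260:400],(400,400),interpolation=3)])[:,:,::-1])
E
```

```text
bar ['scene', 'top'] [ 0.681  -0.0067  0.1612  0.1278] 0.9176177978515625 ('scene', array([ 0.6821, -0.0094,  0.163 ,  0.1246])) ('top', array([ 0.6803, -0.0048,  0.163 ,  0.1241]))
```

View pics/st9.png

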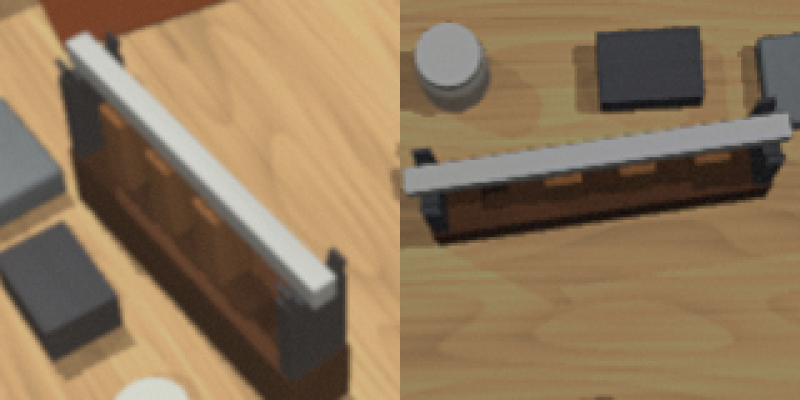

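The bar lies flat between the lips, centred to about 2 mm with matching yaw, over three upright punches.

```bash
python3 -c "
from station import ctrl
print(ctrl.hand_in())"
```

```text
the job is handed in; nothing more can be done
None
```

I handed the job in: all three loose punches stand fully home in the rack and the bar lies back across the posts, centred to about 2 mm; hand-in returned no verdict.

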